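Pack the charged batteries away at the end of the day

ROBOT

A 6-joint arm with a two-finger parallel gripper is mounted at the origin on the work surface. World frame = base frame: x ahead of the robot, y to its left, z up, the work surface at z = 0. Lengths are in m, angles in rad, forces in N, time in s.
With the tool pointing down it reaches from about 0.325 to 0.85 m from the base axis. Payload 15.5 kg.
Tool frame: the origin (TCP) lies between the finger pads; the fingertips stand 25 mm ahead of it and the grasp point (between the pads) lies 6 mm ahead of it; z points along the fingers, y is the direction in which the jaws open and shut (so a half turn about z gives the same grasp; the last joint's range is limited). The gripper opens to 91 mm and grips with 3 to 60 N. Pads are 32 mm wide; open, the fingers measure 118 mm over their backs; the gripper's body (76 mm by 178 mm) begins 60 mm behind the grasp point.
Start: joints at [1.157, 0.494, 1.345, -0, 1.302, -0.096], TCP at [0.196, 0.594, 0.2] pointing down, gripper open.
Joint ranges: [-2.91, 2.91], [-0.82, 2.16], [0.22, 2.67], [-1.22, 4.37], [0.12, 2.79], [-3.08, 3.08]. Speed limits (rad/s): [1.89, 1.89, 2.57, 3.01, 3.01, 3.01].

INTERFACE

Orientations are given as a rotation vector (axis times angle).
In Python, from plant import ctrl gives the robot as it stands.
- The arm moves only by the tool move_arm, never from a script. Its argument "plan" is a list of rows, each an object with "translation": the shift along the tool's x, y, z in m, a list of three; "rot": the turn, a rotation vector about the tool's x, y, z in rad, a list of three; "hand": the closure, from 0 (fully open) to 1 (shut). A call has 1 to 20 rows; each row is the pose to reach, as a shift and turn from the pose commanded when the call began, along the tool's axes at that moment; what a row does not reach only later rows make up. A row lasts 1/12 s, in which the tool goes at most 41.7 mm and 7.16 degrees, less where a joint would pass 70% of its speed; a pose out of reach is approached as far as the arm can. A call with a gripper value outside its range is refused whole. The fingers move at their own pace and stop on an object; the grip force is fixed at half the most. Time passes only in rows, so rows that repeat a pose let the fingers close. It gives the time, the measured TCP pose, the force and the opening at its end, in the units of the state.
- ctrl.observe(): the state, without advancing time (a new reading comes with each control period).
- ctrl.capture(name): name is "scene" or "top" or "wrist"; returns a dict with "image" (480x640x3 uint8, red, green, blue), "mtx" (3x3 intrinsics, pixels), "world_from_camera" (4x4, takes a point from camera to world coordinates). Camera axes: x right, y down, z forward; pixel columns grow to the right and rows downward; lengths in m; the calibration is good to about 2 mm. A picture is of the moment at which its call begins. There is no depth.
- ctrl.hand_in(): hands the job in, once; it reports no verdict.
Trained networks look in the newest picture that a camera, given by its name, has taken for a name from the list of things; names that differ only in an ending like _2 or _b are one class to them, and where a whole thing is asked for, a point or a joint stands for the part that bears it (a point fixed in the world has none). Each returns a list of dicts, best first, with "confidence" (0 to 1); they miss things now and then, are a little off and sometimes report something else, mostly with a low value. They report only what shows in the picture. A call takes as long as a camera call.
- ctrl.search_frame(camera, thing): "centre" ([x, y, z] in m, in the coordinates of the camera as it stood for that picture, good to about 4 mm: the middle of the surface that is visible of it).
The state is a dict: "time": time; "joint_pos": joint angles; "qvel": joint speeds; "joint_torque": joint torques, N m; "tcp_pos": TCP position; "ee_rot": TCP orientation; "ft_force": force on the tool from outside, world axes, zero at the start; "torque": the same for the moment, N m; "width": finger opening in m.
Only numpy, scipy, OpenCV 4.12 (cv2) and the standard library are available. Lean on these libraries where they do the work, as an engineer would, in place of code of your own. Each camera call takes 0.05 s, during which the arm holds its last target.

TASK

Pack the charged batteries for tomorrow's job: first clear all the plywood offcuts out of the open tool case into the blue scrap bin, then move every battery pack whose charger bay shows a green lamp into the case, and finally swing the lid down and press it fully shut past its clasp. Leave the packs with a red lamp where they are in the charger, and do not disturb the other things on the bench.

Things in the scene. Friction and masses are not known exactly. Their poses are not given: they have to be found in the camera images.
- case: Black tool case, no dividers, fixed on the bench: 185 mm (own x) by 260 mm (own y), walls 68 mm high, 5 mm thick, inner floor 5 mm above the bench. Origin: centre of the underside; own x points from clasp side (near the robot) to hinge side, z up. Three packs fit upright side by side with their 64 mm length along the case's x, at y = -70, 0 and 70 mm.
- case_lid (a joint): Lid angle, rad: 0 fully shut; starts standing open at 1.65 to 1.85. Hinge line along y at the case's own x = 92.5 mm, z = 68 mm; closing turns the free edge over towards the robot and down. Stiff hinge: stays where left, moved by under 3 N at the edge. At about 0.08 a sprung clasp at mid free edge stops it; about 6 to 15 N pressed down there snaps it past the clasp to 0, where it stays.
- lid_edge (a point): Place to press on the lid: mid width, 175 mm from the hinge line, on the outer face (top when shut, then 78 mm above the bench). The lid is a clear 10 mm panel with an orange rim, 260 mm wide, reaching 205 mm from the hinge, with an orange clasp tongue standing 30 mm out of its inner face at the free edge; its inner face passes through the hinge line.
- charger: Grey five-bay charger, fixed: deck 150 mm (own x) by 300 mm (own y), 20 mm high. Origin: centre of the underside; +x points away from the robot, to the lamp side. Bays 1 to 5 have their centres at own x = -20 mm, y = 116, 58, 0, -58, -116 mm, parted by ribs 5 mm thick, 6 mm high; each bay's lamp is at x = 40 mm with the same y.
- scrap_bin: Open blue scrap bin, fixed on the bench, 170 by 170 mm and 80 mm high, walls and floor 5 mm. Origin: centre of its underside, z up.
- pack1: Cordless-tool battery pack, black block with a yellow band, 64 mm (own x) by 44 mm (own y) by 55 mm tall, about 320 g. Origin: centre of its underside, z up. If present (otherwise None) it starts upright in bay 1 of the charger. Charged if the lamp of its own bay is green, flat if it is red. Several packs look alike.
- pack2: Cordless-tool battery pack, black block with a yellow band, 64 mm (own x) by 44 mm (own y) by 55 mm tall, about 320 g. Origin: centre of its underside, z up. If present (otherwise None) it starts upright in bay 2 of the charger. Charged if the lamp of its own bay is green, flat if it is red. Several packs look alike.
- pack3: Cordless-tool battery pack, black block with a yellow band, 64 mm (own x) by 44 mm (own y) by 55 mm tall, about 320 g. Origin: centre of its underside, z up. If present (otherwise None) it starts upright in bay 3 of the charger. Charged if the lamp of its own bay is green, flat if it is red. Several packs look alike.
- pack4: Cordless-tool battery pack, black block with a yellow band, 64 mm (own x) by 44 mm (own y) by 55 mm tall, about 320 g. Origin: centre of its underside, z up. If present (otherwise None) it starts upright in bay 4 of the charger. Charged if the lamp of its own bay is green, flat if it is red. Several packs look alike.
- pack5: Cordless-tool battery pack, black block with a yellow band, 64 mm (own x) by 44 mm (own y) by 55 mm tall, about 320 g. Origin: centre of its underside, z up. If present (otherwise None) it starts upright in bay 5 of the charger. Charged if the lamp of its own bay is green, flat if it is red. Several packs look alike.
- lamp_green1: Round green lamp, 26 mm across, 8 mm high, fixed on the charger's deck at the outer (+x) end of one bay, 60 mm from the bay's centre; origin: centre of its underside. Green: the pack in that bay is charged; red: still flat. Which bay has which lamp changes from start to start.
- lamp_green2: Round green lamp, 26 mm across, 8 mm high, fixed on the charger's deck at the outer (+x) end of one bay, 60 mm from the bay's centre; origin: centre of its underside. Green: the pack in that bay is charged; red: still flat. Which bay has which lamp changes from start to start.
- lamp_green3: Round green lamp, 26 mm across, 8 mm high, fixed on the charger's deck at the outer (+x) end of one bay, 60 mm from the bay's centre; origin: centre of its underside. Green: the pack in that bay is charged; red: still flat. Which bay has which lamp changes from start to start.
- lamp_red1: Round red lamp, 26 mm across, 8 mm high, fixed on the charger's deck at the outer (+x) end of one bay, 60 mm from the bay's centre; origin: centre of its underside. Green: the pack in that bay is charged; red: still flat. Which bay has which lamp changes from start to start.
- lamp_red2: Round red lamp, 26 mm across, 8 mm high, fixed on the charger's deck at the outer (+x) end of one bay, 60 mm from the bay's centre; origin: centre of its underside. Green: the pack in that bay is charged; red: still flat. Which bay has which lamp changes from start to start.
- offcut1: Plywood offcut: slightly bent light wood strip, 125 mm long, 34 wide, 28 thick, about 90 g, starting flat in the case. Origin: under the middle of the strip, on its lower face; own x along it, y across it (grip across y at the middle), z up. Two or three are present (absent: None); may get knocked aside.
- offcut2: Plywood offcut: slightly bent light wood strip, 125 mm long, 34 wide, 28 thick, about 90 g, starting flat in the case. Origin: under the middle of the strip, on its lower face; own x along it, y across it (grip across y at the middle), z up. Two or three are present (absent: None); may get knocked aside.
- offcut3: Plywood offcut: slightly bent light wood strip, 125 mm long, 34 wide, 28 thick, about 90 g, starting flat in the case. Origin: under the middle of the strip, on its lower face; own x along it, y across it (grip across y at the middle), z up. Two or three are present (absent: None); may get knocked aside.
- sanding_block: Cork sanding block with a red sole, 100 by 55 mm, 36 mm high; loose bystander, leave it where it is. Origin: centre of its underside.
- wax_tin: Round yellow wax tin, 76 mm across, 50 mm high; loose bystander, leave it where it is. Origin: centre of its underside.
- tape_measure: Yellow tape measure, 70 by 40 mm, 60 mm high; loose bystander, leave it where it is. Origin: centre of its underside.
- square: Try square with a wooden stock 120 mm long and a flat steel blade; loose bystander, leave it where it is. Origin: centre of its underside.

How it is judged:
By the outcome, as a careful person would: the job done as asked, in the order asked, and still so for the second after the job is handed in, with the robot touching nothing.
Of pack1, pack2, pack3, pack4, pack5 only 4 to 5 are there at a start; the rules pass over those that are not, and their reading is None.
Of offcut1, offcut2, offcut3 only 2 to 3 are there at a start; the rules pass over those that are not, and their reading is None.
At some moment in a run one of offcut1, offcut2, offcut3 may be knocked a few centimetres aside while the robot is not near it.
Once in a run the grip may slacken for a moment while it holds something.
It also fails if it takes over 208 s, if anything falls off the work surface, if the arm or the gripper's body presses on something with over 40 N, if the wrist force passes 120 N, or if a joint passes its speed limit or range.

## Working session

There is one attempt and no reset: what is moved stays moved. The work goes in short steps, Python scripts to look and compute and a tool call to move; the robot and the scene stay as the last step left them, time stands still between calls to the robot, and variables do not carry over. Pictures are saved under pics/ and viewed, and the job is handed in when it is done.

Besides the shell and the picture viewer there is one more tool, called after "Request:" as a command line: name --argument value ..., lists and objects as JSON in quotes. move_arm: Moves the arm, as the interface text tells. Its arguments: {"type":"object","properties":{"plan":{"type":"array","items":{"type":"object","properties":{"translation":{"type":"array","items":{"type":"number"}},"rot":{"type":"array","items":{"type":"number"}},"hand":{"type":"number"}}}}},"required":["plan"]}

```bash
ls; mkdir -p pics
python3 - <<'E'
from plant import ctrl
import cv2
print(ctrl.observe())
for n in ["scene","top","wrist"]:
    c=ctrl.capture(n); cv2.imwrite(f"pics/{n}0.png",c["image"][:,:,::-1]); print(n,c["mtx"].tolist(),c["world_from_camera"].round(4).tolist())
E
```

```text
pics
{'time': 0.0, 'joint_pos': array([ 1.15653344e+00,  4.94171801e-01,  1.34611461e+00, -2.90179974e-05,
        1.30249423e+00, -9.54646111e-02]), 'qvel': array([ 4.90027316e-04, -1.60078130e-03, -5.53132116e-04,  1.30202018e-03,
       -4.97546793e-05,  1.49532500e-04]), 'joint_torque': array([-1.34771988e-03, -8.78810692e+01, -3.81862664e+01,  7.06331804e-02,
        5.31978160e-02, -1.20659802e-04]), 'tcp_pos': array([0.19572049, 0.59315732, 0.19955095]), 'ee_rot': array([-4.98593982e-01, -3.10149858e+00,  1.81673002e-03]), 'ft_force': array([0.1605545 , 0.65123292, 0.23261205]), 'torque': array([-0.00467553, -0.00317607,  0.04148564]), 'width': 0.09124347580399894}
scene [[595.6468862953467, 0.0, 314.687530022278], [0.0, 595.6468862953467, 240.3898968941268], [0.0, 0.0, 1.0]] [[-0.764, 0.44, -0.4719, 1.162], [0.645, 0.5395, -0.5412, 0.6782], [0.0164, -0.7179, -0.696, 0.96], [0.0, 0.0, 0.0, 1.0]]
top [[611.6995579267166, 0.0, 319.266383446973], [0.0, 611.6995579267166, 238.41986508283202], [0.0, 0.0, 1.0]] [[-0.0064, -0.9828, 0.1843, 0.2741], [-1.0, 0.0062, -0.0016, -0.0007], [0.0004, -0.1843, -0.9829, 1.5741], [0.0, 0.0, 0.0, 1.0]]
wrist [[400.24372064078045, 0.0, 322.6656388107735], [0.0, 400.24372064078045, 237.80976187371823], [0.0, 0.0, 1.0]] [[0.3141, 0.9185, 0.2404, 0.1286], [0.9494, -0.3036, -0.0803, 0.6153], [-0.0007, 0.2535, -0.9673, 0.3841], [0.0, 0.0, 0.0, 1.0]]
```

View pics/top0.png

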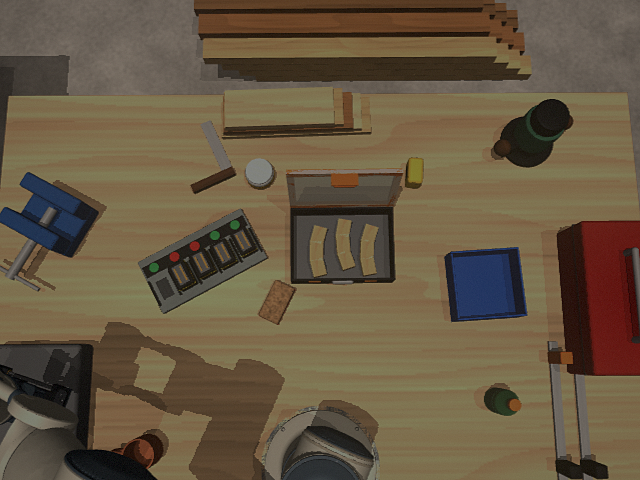

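View pics/scene0.png

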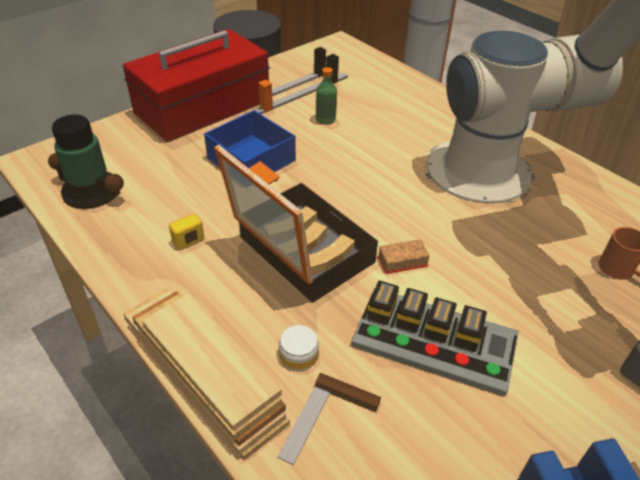

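View pics/wrist0.png

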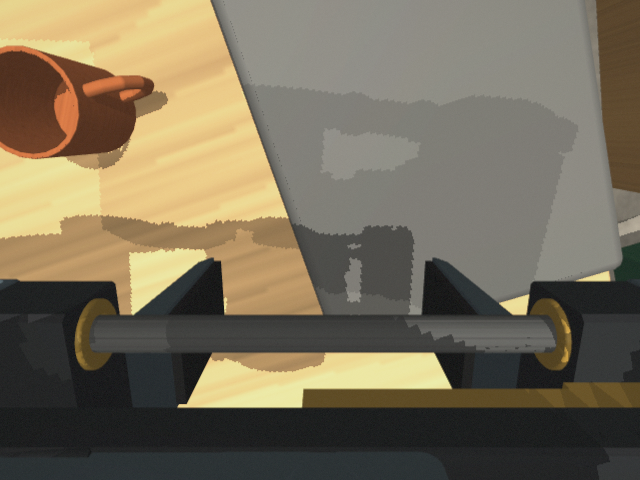

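Top view: the charger's lamps, from left to right, are green (154,268), red (175,257), red (195,246), green (215,236) and green (234,226). The leftmost bay (bay 1) is empty, so packs 4 and 5 are the charged ones. Three offcuts lie in the case, and the bin is at about (485,285).

```bash
cat > h.py <<'E'
import numpy as np, cv2, json
from scipy.spatial.transform import Rotation as R
def ray(c,uv):
    d=np.linalg.inv(c["mtx"])@np.array([uv[0],uv[1],1.]); T=c["world_from_camera"]; return T[:3,3],T[:3,:3]@d
def onz(c,uv,z):
    o,d=ray(c,uv); return o+d*(z-o[2])/d[2]
def proj(c,p):
    T=np.linalg.inv(c["world_from_camera"]); q=T[:3,:3]@np.asarray(p)+T[:3,3]; k=c["mtx"]@q; return k[:2]/k[2]
def world(c,p):
    T=c["world_from_camera"]; return T[:3,:3]@np.asarray(p)+T[:3,3]
E
python3 - <<'E'
from plant import ctrl
from h import *
c=ctrl.capture("top"); im=c["image"][:,:,::-1]
cv2.imwrite("pics/t_l.png",cv2.resize(im[195:325,130:275],None,fx=5.5,fy=4.6*1.0,interpolation=2)[:600]) 
cv2.imwrite("pics/t_c.png",cv2.resize(im[160:295,280:410],None,fx=4.4,fy=4.4,interpolation=2))
cv2.imwrite("pics/t_r.png",cv2.resize(im[240:330,435:535],None,fx=6,fy=6,interpolation=2))
for cam in ["top","scene"]:
  if cam=="scene": c=ctrl.capture("scene")
  for t in ["case","charger","scrap_bin","pack4","lamp_green1","lamp_red1","offcut1","case_lid","sanding_block","wax_tin","tape_measure"]:
    for d in ctrl.search_frame(cam,t):
        if d["confidence"]>.3: print(cam,t,round(d["confidence"],2),world(c,d["centre"]).round(3))
print(ctrl.observe()["time"])
E
```

```text
top case 0.87 [ 0.63  -0.054  0.064]
top charger 0.66 [0.506 0.32  0.018]
top charger 0.41 [ 0.525 -0.129  0.034]
top scrap_bin 0.92 [ 0.442 -0.424  0.008]
top pack4 0.8 [0.517 0.234 0.072]
top pack4 0.79 [0.466 0.335 0.071]
top pack4 0.73 [0.492 0.288 0.073]
top pack4 0.66 [0.549 0.188 0.072]
top lamp_green1 0.47 [ 0.732 -0.25   0.06 ]
top lamp_green1 0.43 [0.6   0.214 0.03 ]
top lamp_red1 0.53 [0.544 0.315 0.029]
top lamp_red1 0.51 [0.523 0.363 0.026]
top offcut1 0.91 [0.527 0.005 0.033]
top offcut1 0.87 [ 0.526 -0.128  0.032]
top offcut1 0.64 [ 0.548 -0.065  0.034]
top case_lid 0.69 [ 0.657 -0.06   0.197]
top sanding_block 0.73 [0.398 0.107 0.035]
top wax_tin 0.88 [0.737 0.15  0.049]
top tape_measure 0.59 [ 0.73  -0.246  0.058]
scene charger 0.74 [0.532 0.343 0.018]
scene scrap_bin 0.65 [ 0.413 -0.456  0.042]
scene pack4 0.98 [0.484 0.352 0.071]
scene pack4 0.92 [0.515 0.299 0.076]
scene pack4 0.62 [0.539 0.245 0.072]
scene pack4 0.62 [0.571 0.196 0.073]
scene lamp_green1 0.66 [0.577 0.267 0.024]
scene lamp_green1 0.58 [ 0.414 -0.455  0.043]
scene lamp_green1 0.54 [0.598 0.219 0.027]
scene lamp_green1 0.49 [0.416 0.11  0.033]
scene lamp_green1 0.45 [0.498 0.421 0.033]
scene lamp_green1 0.38 [0.748 0.166 0.048]
scene lamp_red1 0.58 [0.526 0.37  0.029]
scene lamp_red1 0.5 [0.548 0.319 0.028]
scene offcut1 0.8 [0.53  0.014 0.032]
scene offcut1 0.8 [ 0.516 -0.053  0.031]
scene offcut1 0.69 [ 0.49  -0.115  0.028]
scene offcut1 0.48 [ 0.416 -0.453  0.041]
scene offcut1 0.45 [0.776 0.281 0.002]
scene case_lid 0.61 [ 0.664 -0.043  0.194]
scene sanding_block 0.89 [0.414 0.114 0.032]
scene wax_tin 0.65 [0.751 0.165 0.048]
scene wax_tin 0.5 [0.774 0.279 0.001]
scene tape_measure 0.56 [ 0.741 -0.234  0.049]
1.35
```

View pics/t_c.png

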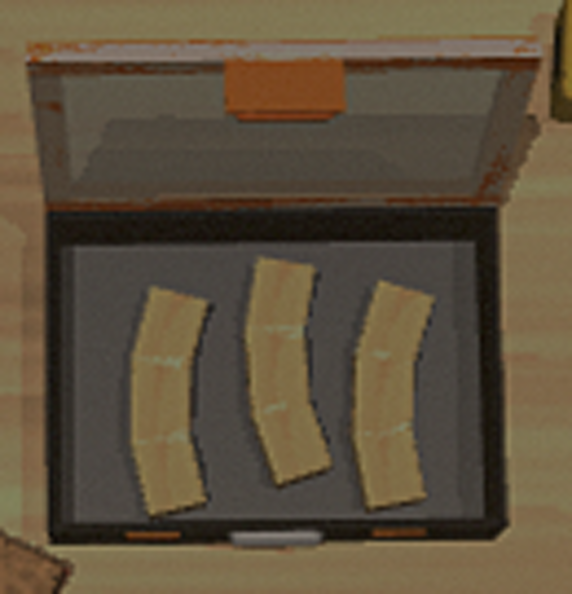

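View pics/t_l.png

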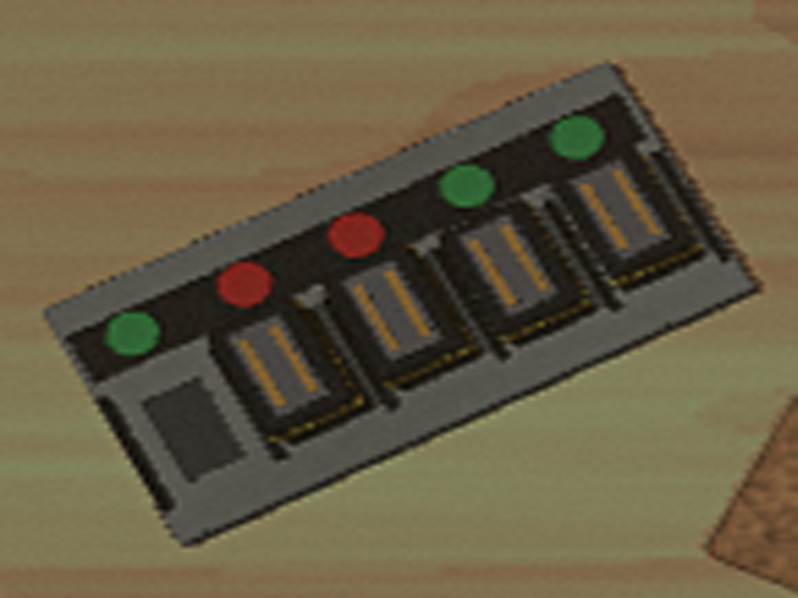

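View pics/t_r.png

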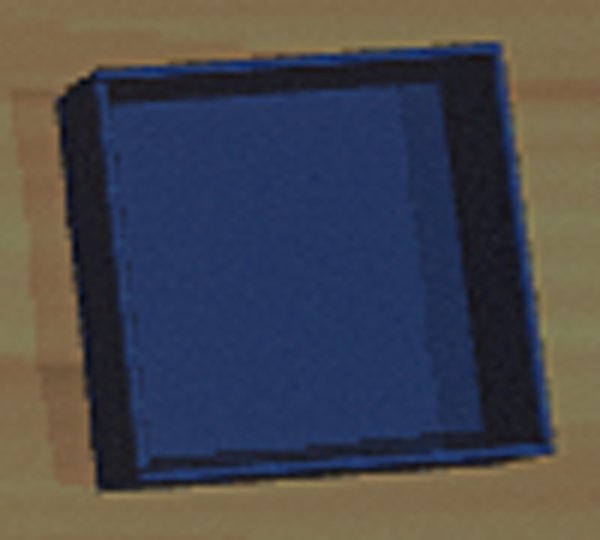

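```bash
cat > fit.py <<'E'
from plant import ctrl
from h import *
from scipy.optimize import least_squares
c=ctrl.capture("top"); s=ctrl.capture("scene")
def fit(obs,x0):
    # obs: list (cam, local xyz, uv)
    def P(p,l): 
        a=p[2]; return np.array([p[0]+np.cos(a)*l[0]-np.sin(a)*l[1],p[1]+np.sin(a)*l[0]+np.cos(a)*l[1],l[2]])
    f=lambda p:np.concatenate([proj(k,P(p,l))-uv for k,l,uv in obs])
    r=least_squares(f,x0); return r.x,r.fun.reshape(-1,2).round(1)
L=lambda u,v:(130+u/5.5,195+v/4.6)
uv=[(133,334),(245,285),(356,236),(467,186),(578,137)]
ys=[.116,.058,0,-.058,-.116]
g=[(c,(0.04,y,.028),np.array(L(*q))) for y,q in zip(ys,uv)]
print("charger top",*fit(g,[.5,.3,.4]))
sv=[(493,369),(462,358.5),(432,349),(402.5,339.5),(374,331)]
g2=[(s,(0.04,y,.028),np.array(q)) for y,q in zip(ys,sv)]
print("charger scene",*fit(g2,[.5,.3,.4]))
C=lambda u,v:np.array((280+u/4.4,160+v/4.4))
g=[(c,(.0925,.13,.068),C(50,209)),(c,(.0925,-.13,.068),C(497,209)),(c,(-.0925,.13,.0),C(53,542)),(c,(-.0925,-.13,.0),C(499,542)),
 (c,(.0875,.125,.005),C(72,243)) ][:4]
print("case",*fit(g,[.53,-.06,0]))
B=lambda u,v:np.array((435+u/6,240+v/6))
g=[(c,(.085,.085,.08),B(97,72)),(c,(.085,-.085,.08),B(500,45)),(c,(-.085,-.085,.08),B(552,450)),(c,(-.085,.085,.08),B(140,475))]
print("bin",*fit(g,[.45,-.43,-.1]))
for q in [(163,400),(283,370),(388,395)]: print("off",onz(c,C(*q),.033).round(4))
for q in [((180,292),(178,510)),((286,263),(303,478)),((406,288),(396,503))]:
    a,b=[onz(c,C(*k),.033) for k in q]; d=a-b; print("yaw",np.arctan2(d[1],d[0]).round(3),np.linalg.norm(d).round(3),((a+b)/2).round(4))
E
python3 fit.py
```

```text
charger top [0.51071233 0.29717098 0.49587484] [[-0.1  0.1]
 [-0.  -0.1]
 [ 0.1 -0.2]
 [ 0.1  0. ]
 [-0.1  0.1]]
charger scene [0.51367367 0.30203154 0.49333108] [[ 0.3 -0.2]
 [ 0.2  0.3]
 [-0.1  0.1]
 [-0.1  0.2]
 [-0.4 -0.5]]
case [ 0.54353292 -0.06225595 -0.00124548] [[-0.3  0.1]
 [ 0.9 -0.4]
 [-0.   0.4]
 [-0.7 -0.1]]
bin [ 0.44040386 -0.41774419  0.05827198] [[-0.6 -0.9]
 [ 0.5 -0.8]
 [ 0.6  0.6]
 [-0.5  1. ]]
off [0.5307 0.0027 0.033 ]
off [ 0.548  -0.0671  0.033 ]
off [ 0.5328 -0.1279  0.033 ]
yaw -0.016 0.128 [ 0.5305 -0.0066  0.033 ]
yaw 0.063 0.127 [ 0.5481 -0.0738  0.033 ]
yaw -0.068 0.127 [ 0.533  -0.1355  0.033 ]
```

```bash
cat > go.py <<'E'
# usage: go.py x,y,z,yawy(angle of tool y in world, rad) ...  prints shifts from the current pose
import sys
from plant import ctrl
from h import *
o=ctrl.observe(); p=o["tcp_pos"]; M=R.from_rotvec(o["ee_rot"]).as_matrix()
print("t",round(o["time"],2),"tcp",p.round(4),"w",round(o["width"],4),"F",o["ft_force"].round(1),"yaw",round(float(np.arctan2(M[1,1],M[0,1])),3))
for a in sys.argv[1:]:
    x,y,z,w=map(float,a.split(","))
    T=np.array([[np.sin(w),np.cos(w),0],[-np.cos(w),np.sin(w),0],[0,0,-1]]) 
    T=np.column_stack([np.cross([np.cos(w),np.sin(w),0],[0,0,-1]),[np.cos(w),np.sin(w),0],[0,0,-1]])
    t=M.T@(np.array([x,y,z])-p); r=R.from_matrix(M.T@T).as_rotvec()
    print(a,"trans",t.round(3).tolist(),"rot",r.round(3).tolist(),"rows>",round(max(np.linalg.norm(t)/.0417,np.linalg.norm(r)/.125),1))
E
python3 go.py 0.531,0.003,0.25,1.571
```

```text
t 1.45 tcp [0.1959 0.5935 0.2001] w 0.0915 F [ 0.1 -0.4 -0.4] yaw 1.252
0.531,0.003,0.25,1.571 trans [-0.503, -0.456, -0.05] rot [-0.0, -0.0, -0.319] rows> 16.3
```

Request:
move_arm --plan '[{"translation": [-0.05,-0.045,-0.05],"rot": [0,0,-0.1],"hand": 0.35},{"translation": [-0.503,-0.456,-0.05],"rot": [0,0,-0.319],"hand": 0.35},{"translation": [-0.503,-0.456,-0.05],"rot": [0,0,-0.319],"hand": 0.35},{"translation": [-0.503,-0.456,-0.05],"rot": [0,0,-0.319],"hand": 0.35},{"translation": [-0.503,-0.456,-0.05],"rot": [0,0,-0.319],"hand": 0.35},{"translation": [-0.503,-0.456,-0.05],"rot": [0,0,-0.319],"hand": 0.35},{"translation": [-0.503,-0.456,-0.05],"rot": [0,0,-0.319],"hand": 0.35},{"translation": [-0.503,-0.456,-0.05],"rot": [0,0,-0.319],"hand": 0.35},{"translation": [-0.503,-0.456,-0.05],"rot": [0,0,-0.319],"hand": 0.35},{"translation": [-0.503,-0.456,-0.05],"rot": [0,0,-0.319],"hand": 0.35},{"translation": [-0.503,-0.456,-0.05],"rot": [0,0,-0.319],"hand": 0.35},{"translation": [-0.503,-0.456,-0.05],"rot": [0,0,-0.319],"hand": 0.35},{"translation": [-0.503,-0.456,-0.05],"rot": [0,0,-0.319],"hand": 0.35},{"translation": [-0.503,-0.456,-0.05],"rot": [0,0,-0.319],"hand": 0.35},{"translation": [-0.503,-0.456,-0.05],"rot": [0,0,-0.319],"hand": 0.35},{"translation": [-0.503,-0.456,-0.05],"rot": [0,0,-0.319],"hand": 0.35},{"translation": [-0.503,-0.456,-0.05],"rot": [0,0,-0.319],"hand": 0.35},{"translation": [-0.503,-0.456,-0.05],"rot": [0,0,-0.319],"hand": 0.35},{"translation": [-0.503,-0.456,-0.05],"rot": [0,0,-0.319],"hand": 0.35},{"translation": [-0.503,-0.456,-0.05],"rot": [0,0,-0.319],"hand": 0.35}]'

```text
time: 3.12
tcp_pos: [0.5302, 0.0032, 0.25]
ee_rot: [-0.0, -3.141, -0.0]
ft_force: [-0.9, 0.7, -0.3]
width: 0.0595
```

```bash
cat > look.py <<'E'
import sys
from plant import ctrl
from h import *
n=sys.argv[1]; cam=sys.argv[2]
c=ctrl.capture(cam); im=c["image"][:,:,::-1].copy()
if len(sys.argv)>3:
  a=list(map(int,sys.argv[3].split(","))); im=cv2.resize(im[a[1]:a[3],a[0]:a[2]],None,fx=a[4],fy=a[4],interpolation=2)
cv2.imwrite(f"pics/{n}.png",im)
E
python3 go.py;python3 look.py w1 wrist
python3 - <<'E'
from plant import ctrl
from h import *
c=ctrl.capture("wrist")
for d in ctrl.search_frame("wrist","offcut1"): print(round(d["confidence"],2),world(c,d["centre"]).round(4))
E
```

```text
t 3.12 tcp [0.5302 0.0032 0.25  ] w 0.0595 F [-0.9  0.7 -0.3] yaw 1.571
0.84 [ 0.53   -0.1194  0.0322]
0.7 [ 0.5377 -0.0645  0.0333]
0.6 [0.5257 0.0039 0.0314]
```

View pics/w1.png

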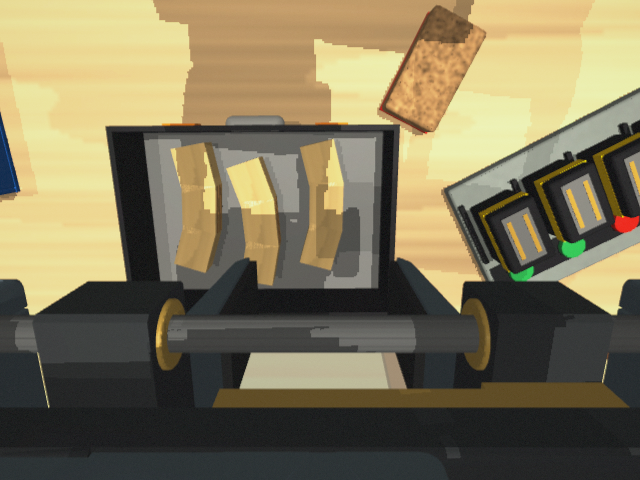

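The wrist view shows the three strips at about (198,207), (255,218) and (322,207), with the packs and sanding block at right. I'll zoom to measure the first strip.

```bash
python3 look.py w1z wrist 150,120,400,290,3.2
```

```text
Traceback (most recent call last):
  File "look.py", line 7, in <module>
    a=list(map(int,sys.argv[3].split(","))); im=cv2.resize(im[a[1]:a[3],a[0]:a[2]],None,fx=a[4],fy=a[4],interpolation=2)
ValueError: invalid literal for int() with base 10: '3.2'
```

```bash
sed -i 's/map(int,/map(int,/' look.py; python3 look.py w1z wrist 150,120,400,290,3
```

```text
(no output)
```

View pics/w1z.png

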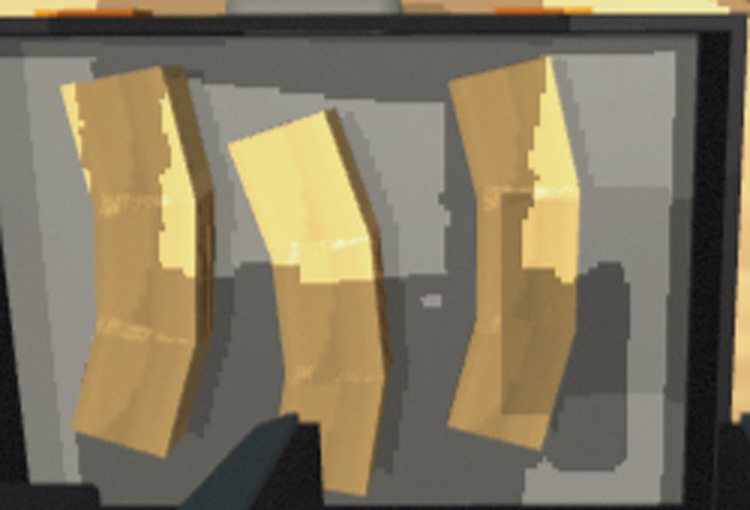

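```bash
python3 - <<'E'
from plant import ctrl
from h import *
c=ctrl.capture("wrist")
f=lambda u,v:onz(c,(150+u/3,120+v/3),.033)
for q in [(527,258),(329,313),(143,268)]: print(f(*q).round(4))
for a,b in [((576.5,326),(579,188)),((385,374),(372,238))]:
    d=f(*b)-f(*a); print(np.arctan2(d[1],d[0]), d.round(4))
E
python3 go.py 0.53,0.002,0.09,1.56 0.53,0.002,0.033,1.56
```

```text
[0.5314 0.0064 0.033 ]
[ 0.5506 -0.0615  0.033 ]
[ 0.535 -0.124  0.033]
3.1371163794337913 [-0.0473  0.0002  0.    ]
-3.0769615494343023 [-0.0477 -0.0031  0.    ]
t 3.42 tcp [0.5304 0.0035 0.2502] w 0.0592 F [-0.4 -1.7 -0.5] yaw 1.572
0.53,0.002,0.09,1.56 trans [0.0, -0.002, 0.16] rot [-0.0, 0.0, 0.012] rows> 3.8
0.53,0.002,0.033,1.56 trans [0.0, -0.002, 0.217] rot [-0.0, 0.0, 0.012] rows> 5.2
```

Request:
move_arm --plan '[{"translation": [0,0.001,0.1],"rot": [0,0,0],"hand": 0.35},{"translation": [0,0.001,0.19],"rot": [0,0,0],"hand": 0.35},{"translation": [0,0.001,0.19],"rot": [0,0,0],"hand": 0.35},{"translation": [0,0.001,0.19],"rot": [0,0,0],"hand": 0.35},{"translation": [0,0.001,0.19],"rot": [0,0,0],"hand": 0.35},{"translation": [0,0.001,0.205],"rot": [0,0,0],"hand": 0.35},{"translation": [0,0.001,0.216],"rot": [0,0,0],"hand": 0.35},{"translation": [0,0.001,0.216],"rot": [0,0,0],"hand": 0.35},{"translation": [0,0.001,0.216],"rot": [0,0,0],"hand": 1},{"translation": [0,0.001,0.216],"rot": [0,0,0],"hand": 1},{"translation": [0,0.001,0.216],"rot": [0,0,0],"hand": 1},{"translation": [0,0.001,0.216],"rot": [0,0,0],"hand": 1},{"translation": [0,0.001,0.216],"rot": [0,0,0],"hand": 1},{"translation": [0,0.001,0.216],"rot": [0,0,0],"hand": 1}]'

```text
time: 4.58
tcp_pos: [0.5309, 0.0038, 0.0346]
ee_rot: [-0.0, 3.141, -0.0]
ft_force: [-0.2, -0.5, 0.8]
width: 0.0225
```

```bash
python3 go.py 0.53,0.004,0.18,1.571 0.44,-0.382,0.18,1.629
```

```text
t 4.58 tcp [0.5309 0.0038 0.0346] w 0.0225 F [-0.2 -0.5  0.8] yaw 1.571
0.53,0.004,0.18,1.571 trans [0.001, 0.0, -0.145] rot [-0.0, 0.001, -0.0] rows> 3.5
0.44,-0.382,0.18,1.629 trans [0.091, -0.386, -0.145] rot [-0.0, 0.001, -0.058] rows> 10.1
```

```bash
python3 look.py w2 wrist; python3 look.py t2 top 280,160,410,295,4; python3 go.py
```

```text
t 4.68 tcp [0.5307 0.0038 0.0343] w 0.014 F [ 1.2 -0.8 -0.4] yaw 1.571
```

View pics/w2.png

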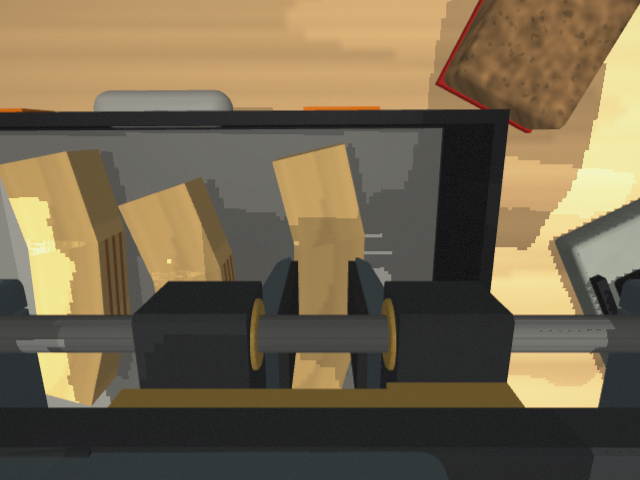

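View pics/t2.png

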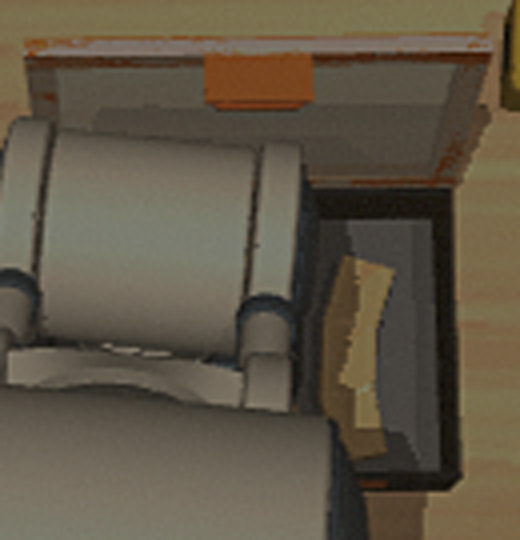

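```bash
python3 look.py w3 wrist; python3 look.py s3 scene 180,120,420,300,3; python3 go.py
```

```text
t 4.78 tcp [0.5307 0.0038 0.0342] w 0.0064 F [-0.3 -0.7  0.8] yaw 1.571
```

View pics/w3.png

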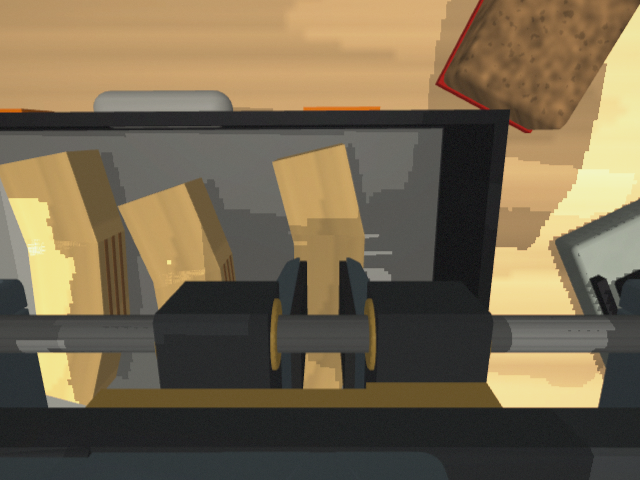

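View pics/s3.png

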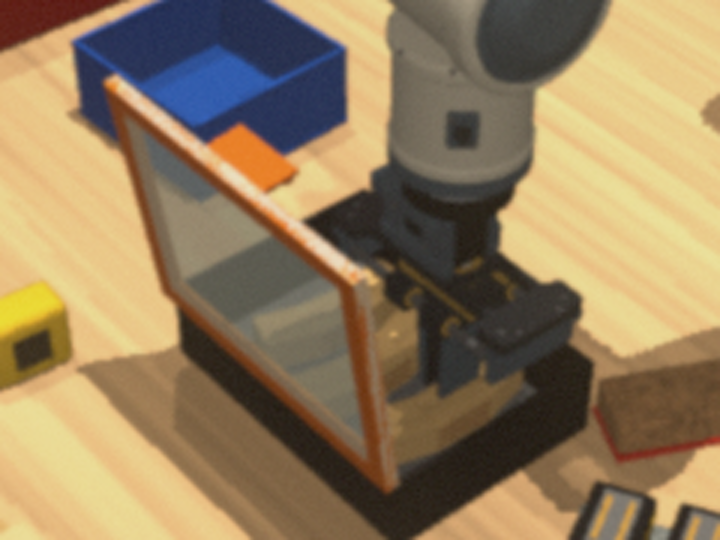

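Run:
```python
from plant import ctrl
from h import *
c=ctrl.capture("wrist"); o=ctrl.observe()
M=R.from_rotvec(o["ee_rot"]).as_matrix()
print(o["width"],o["ft_force"].round(1))
for x in (.016,0,-.016):
  for z in (-.054,-.03,0,.006,.025): print(x,z,proj(c,o["tcp_pos"]+M@np.array([x,0,z])).round(0))
```

```text
0.0023408419278295248 [-0.6  0.6  1. ]
0.016 -0.054 [324. 295.]
0.016 -0.03 [324. 272.]
0.016 0 [324. 251.]
0.016 0.006 [324. 247.]
0.016 0.025 [323. 238.]
0 -0.054 [324. 336.]
0 -0.03 [324. 308.]
0 0 [324. 282.]
0 0.006 [324. 278.]
0 0.025 [323. 266.]
-0.016 -0.054 [324. 375.]
-0.016 -0.03 [324. 342.]
-0.016 0 [324. 312.]
-0.016 0.006 [324. 307.]
-0.016 0.025 [323. 293.]
```

Run:
```python
from plant import ctrl
from h import *
c=ctrl.capture("scene"); o=ctrl.observe()
im=c["image"][:,:,::-1].copy()
a=(240,150,420,285); k=4
z=cv2.resize(im[a[1]:a[3],a[0]:a[2]],None,fx=k,fy=k,interpolation=2)
p=o["tcp_pos"]
for dz,col in ((-.025,(0,0,255)),(0,(0,255,0)),(.054,(255,0,0))):
  for dx in (-.016,.016):
    for dy in (-.013,.013):
      u=(proj(c,p+[dx,dy,dz])-a[:2])*k; cv2.circle(z,tuple(int(i) for i in u),3,col,-1)
cv2.imwrite("pics/s4.png",z)
```

```text
(no output)
```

View pics/s4.png

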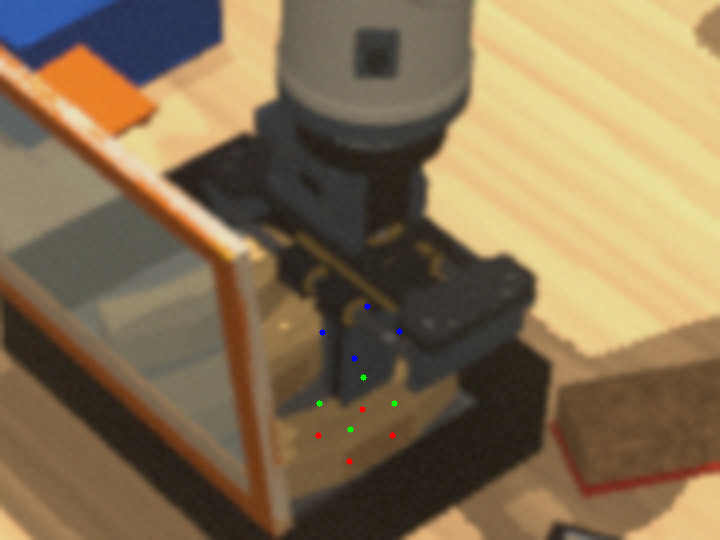

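The fingers closed to about 2 mm without catching the strip. In the scene view their tips seem to end above it, near (350,405) in the zoom. I'll open and feel my way down in small steps.

Request:
move_arm --plan '[{"translation": [0,0,0],"rot": [0,0,0],"hand": 0.35},{"translation": [0,0,0],"rot": [0,0,0],"hand": 0.35},{"translation": [0,0,0],"rot": [0,0,0],"hand": 0.35},{"translation": [0,0,0],"rot": [0,0,0],"hand": 0.35},{"translation": [0,0,0],"rot": [0,0,0],"hand": 0.35},{"translation": [0,0,0],"rot": [0,0,0],"hand": 0.35},{"translation": [0,0,0],"rot": [0,0,0],"hand": 0.35},{"translation": [0,0,0],"rot": [0,0,0],"hand": 0.35}]'

```text
time: 5.55
tcp_pos: [0.5306, 0.0038, 0.0341]
ee_rot: [-0.0, 3.142, -0.0]
ft_force: [0.1, 0.5, -0.1]
width: 0.0512
```

```bash
python3 look.py w5 wrist; python3 go.py
```

```text
t 5.6 tcp [0.5307 0.0038 0.0341] w 0.0547 F [-0.6 -0.   0.1] yaw 1.571
```

View pics/w5.png

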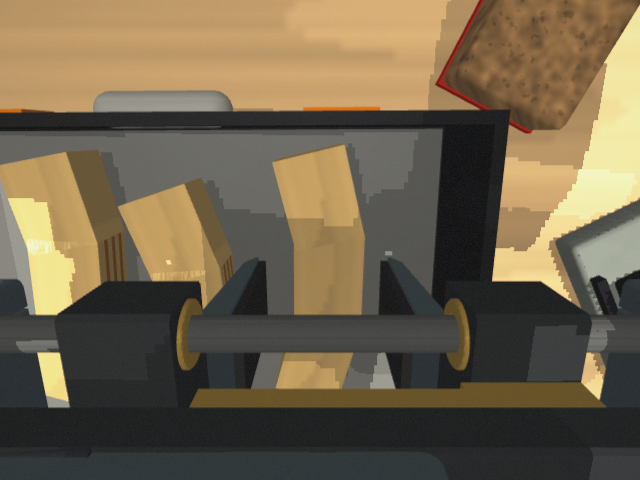

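Request:
move_arm --plan '[{"translation": [0,0,0.003],"rot": [0,0,0],"hand": 0.35},{"translation": [0,0,0.003],"rot": [0,0,0],"hand": 0.35}]'

```text
time: 5.77
tcp_pos: [0.5304, 0.0039, 0.0307]
ee_rot: [0.0, -3.141, -0.0]
ft_force: [-0.5, -0.9, -0.2]
width: 0.059
```

Request:
move_arm --plan '[{"translation": [0,0,0.002],"rot": [0,0,0],"hand": 0.35},{"translation": [0,0,0.002],"rot": [0,0,0],"hand": 0.35}]'

```text
time: 5.93
tcp_pos: [0.5304, 0.0038, 0.0287]
ee_rot: [0.0, -3.141, -0.0]
ft_force: [0.4, -0.4, 0.1]
width: 0.0592
```

Request:
move_arm --plan '[{"translation": [0,0,0.001],"rot": [0,0,0],"hand": 0.35},{"translation": [0,0,0.001],"rot": [0,0,0],"hand": 0.35}]'

```text
time: 6.1
tcp_pos: [0.5305, 0.0038, 0.028]
ee_rot: [0.0, -3.141, -0.0]
ft_force: [-0.6, -0.2, -0.5]
width: 0.0596
```

No contact even where the stated fingertips would be below the floor, so the tips really are shorter. I'll continue down step by step.

Request:
move_arm --plan '[{"translation": [0,0,0.003],"rot": [0,0,0],"hand": 0.35},{"translation": [0,0,0.004],"rot": [0,0,0],"hand": 0.35}]'

```text
time: 6.27
tcp_pos: [0.5305, 0.0039, 0.0238]
ee_rot: [0.0, -3.141, -0.0]
ft_force: [-0.4, 0.5, 0.3]
width: 0.0595
```

Request:
move_arm --plan '[{"translation": [0,0,0.003],"rot": [0,0,0],"hand": 0.35},{"translation": [0,0,0.004],"rot": [0,0,0],"hand": 0.35}]'

```text
time: 6.43
tcp_pos: [0.5305, 0.0038, 0.0197]
ee_rot: [0.0, -3.141, -0.0]
ft_force: [-0.5, 1.0, -0.1]
width: 0.0592
```

```bash
python3 look.py w6 wrist;python3 look.py s6 scene 240,150,420,285,4; python3 go.py
```

```text
t 6.53 tcp [0.5304 0.0039 0.0198] w 0.0593 F [ 0.8  0.2 -0.6] yaw 1.571
```

View pics/w6.png

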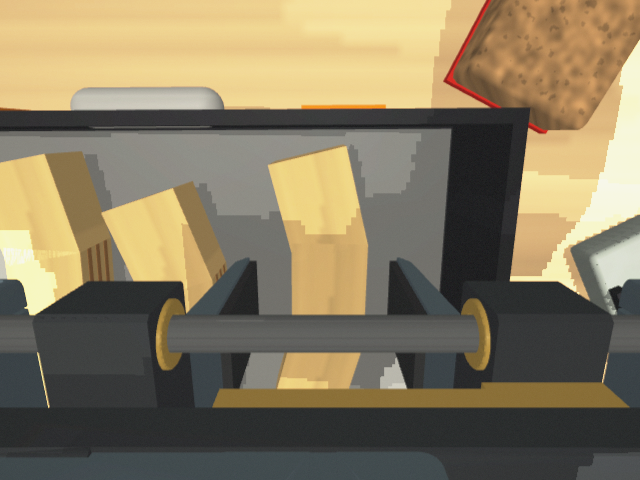

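View pics/s6.png

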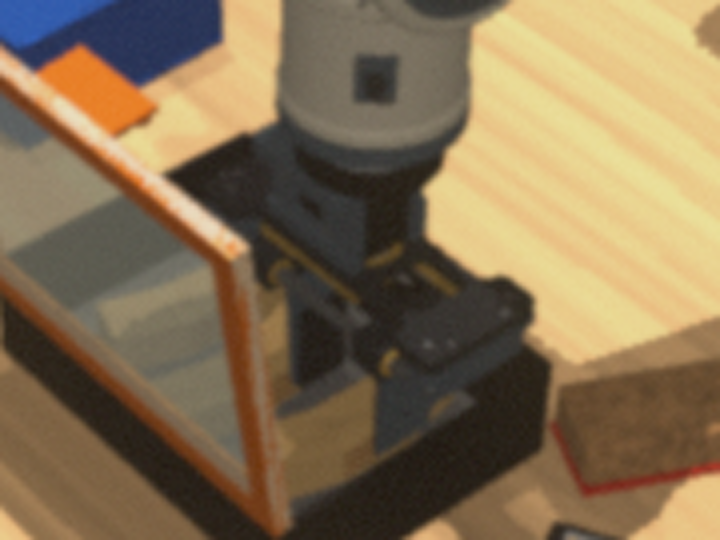

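Run:
```python
from plant import ctrl
from h import *
c=ctrl.capture("scene"); o=ctrl.observe()
im=c["image"][:,:,::-1].copy()
a=(240,150,420,285); k=4
z=cv2.resize(im[a[1]:a[3],a[0]:a[2]],None,fx=k,fy=k,interpolation=2)
p=o["tcp_pos"]
def L(pts,col):
  u=np.array([(proj(c,q)-a[:2])*k for q in pts]).astype(int); cv2.polylines(z,[u.reshape(-1,1,2)],False,col,1)
for zz,col in ((.005,(0,0,255)),(.02,(0,255,0)),(.035,(255,255,0)),(.068,(255,0,255))):
  for y in (.030,.043): L([[p[0]-.016,p[1]+y,zz],[p[0]+.016,p[1]+y,zz]],col)
b=.0198+.054
L([[p[0]+.038,p[1]-.089,b],[p[0]+.038,p[1]+.089,b],[p[0]-.038,p[1]+.089,b]],(0,255,255))
L([[.451,.068,.068],[.636,.068,.068]],(255,255,255))
cv2.imwrite("pics/s7.png",z)
```

View pics/s7.png

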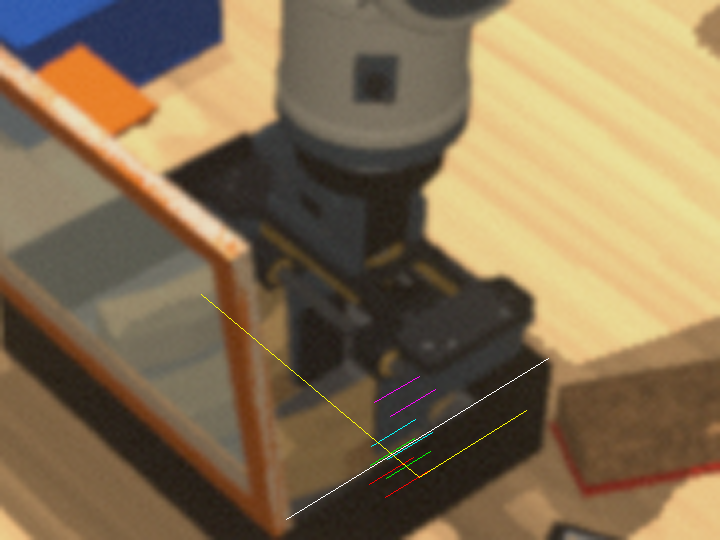

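Overlay: the actual tip line sits at about z≈0.02, level with the reported TCP, and the body is well above the case rim. So the fingertips are roughly at the TCP. I'll go a bit lower and close.

Request:
move_arm --plan '[{"translation": [0,0.001,0.004],"rot": [0,0,0],"hand": 0.35},{"translation": [0,0.001,0.006],"rot": [0,0,0],"hand": 0.35}]'

```text
time: 6.75
tcp_pos: [0.5306, 0.005, 0.0138]
ee_rot: [-0.0, 3.141, 0.0]
ft_force: [0.1, 0.1, -0.7]
width: 0.0596
```

Request:
move_arm --plan '[{"translation": [0,0,0.002],"rot": [0,0,0],"hand": 0.35},{"translation": [0,0,0.003],"rot": [0,0,0],"hand": 0.35}]'

```text
time: 6.92
tcp_pos: [0.5304, 0.0049, 0.0107]
ee_rot: [0.0, -3.141, -0.0]
ft_force: [-0.1, 0.4, 0.1]
width: 0.0595
```

Request:
move_arm --plan '[{"translation": [0,0,0],"rot": [0,0,0],"hand": 1},{"translation": [0,0,0],"rot": [0,0,0],"hand": 1},{"translation": [0,0,0],"rot": [0,0,0],"hand": 1},{"translation": [0,0,0],"rot": [0,0,0],"hand": 1},{"translation": [0,0,0],"rot": [0,0,0],"hand": 1},{"translation": [0,0,0],"rot": [0,0,0],"hand": 1}]'

```text
time: 7.42
tcp_pos: [0.5307, 0.0048, 0.0112]
ee_rot: [-0.0, 3.141, -0.0]
ft_force: [-0.2, 0.1, 0.7]
width: 0.0337
```

Request:
move_arm --plan '[{"translation": [0,0,-0.02],"rot": [0,0,0],"hand": 1},{"translation": [0,0,-0.06],"rot": [0,0,0],"hand": 1},{"translation": [0,0,-0.1],"rot": [0,0,0],"hand": 1},{"translation": [0,0,-0.15],"rot": [0,0,0],"hand": 1},{"translation": [0,0,-0.15],"rot": [0,0,0],"hand": 1},{"translation": [0,0,-0.15],"rot": [0,0,0],"hand": 1}]'

```text
time: 7.92
tcp_pos: [0.5325, 0.0047, 0.1642]
ee_rot: [-0.0, 3.136, -0.001]
ft_force: [0.6, 0.3, -1.8]
width: 0.0336
```

```bash
python3 look.py w8 wrist;python3 look.py s8 scene;  python3 go.py .439,-.388,.16,1.629 .439,-.388,.035,1.629
```

```text
t 8.02 tcp [0.5303 0.0049 0.1606] w 0.034 F [-1.  -0.  -0.9] yaw 1.571
.439,-.388,.16,1.629 trans [0.091, -0.393, 0.001] rot [0.0, -0.0, -0.058] rows> 9.7
.439,-.388,.035,1.629 trans [0.091, -0.393, 0.126] rot [0.0, -0.0, -0.058] rows> 10.1
```

View pics/w8.png

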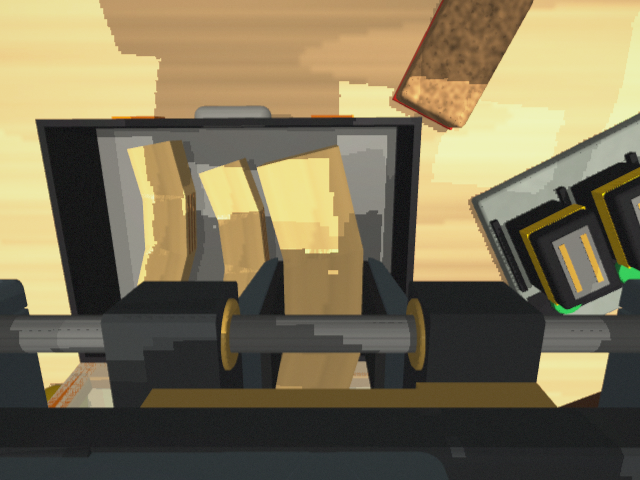

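View pics/s8.png

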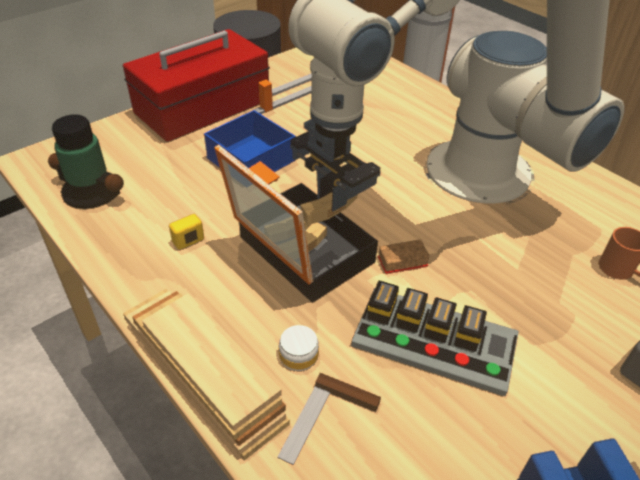

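The strip is held, at wrist view (310,250). Carrying it to the bin.

Request:
move_arm --plan '[{"translation": [0.091,-0.393,0],"rot": [0,0,-0.058],"hand": 1},{"translation": [0.091,-0.393,0],"rot": [0,0,-0.058],"hand": 1},{"translation": [0.091,-0.393,0],"rot": [0,0,-0.058],"hand": 1},{"translation": [0.091,-0.393,0],"rot": [0,0,-0.058],"hand": 1},{"translation": [0.091,-0.393,0],"rot": [0,0,-0.058],"hand": 1},{"translation": [0.091,-0.393,0],"rot": [0,0,-0.058],"hand": 1},{"translation": [0.091,-0.393,0],"rot": [0,0,-0.058],"hand": 1},{"translation": [0.091,-0.393,0],"rot": [0,0,-0.058],"hand": 1},{"translation": [0.091,-0.393,0],"rot": [0,0,-0.058],"hand": 1},{"translation": [0.091,-0.393,0],"rot": [0,0,-0.058],"hand": 1},{"translation": [0.091,-0.393,0],"rot": [0,0,-0.058],"hand": 1},{"translation": [0.091,-0.393,0],"rot": [0,0,-0.058],"hand": 1}]'

```text
time: 9.02
tcp_pos: [0.4384, -0.3888, 0.1587]
ee_rot: [0.087, -3.138, -0.004]
ft_force: [-0.0, 1.1, -2.3]
width: 0.0335
```

```bash
python3 look.py w9 wrist; python3 go.py .439,-.388,.16,1.629 .439,-.388,.035,1.629
```

```text
t 9.07 tcp [ 0.4387 -0.3875  0.1591] w 0.034 F [ 0.5  0.1 -0.9] yaw 1.628
.439,-.388,.16,1.629 trans [-0.0, -0.0, -0.001] rot [0.003, -0.002, -0.001] rows> 0.0
.439,-.388,.035,1.629 trans [-0.0, -0.001, 0.124] rot [0.003, -0.002, -0.001] rows> 3.0
```

View pics/w9.png

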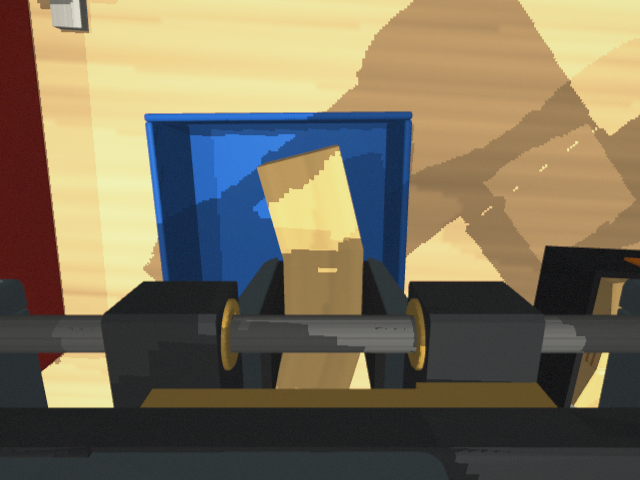

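Request:
move_arm --plan '[{"translation": [0,-0.003,0.04],"rot": [0,0,0],"hand": 1},{"translation": [0,-0.003,0.08],"rot": [0,0,0],"hand": 1},{"translation": [0,-0.003,0.11],"rot": [0,0,0],"hand": 1},{"translation": [0,-0.003,0.125],"rot": [0,0,0],"hand": 1},{"translation": [0,-0.003,0.13],"rot": [0,0,0],"hand": 1},{"translation": [0,-0.003,0.13],"rot": [0,0,0],"hand": 1},{"translation": [0,-0.003,0.13],"rot": [0,0,0],"hand": 0.45},{"translation": [0,-0.003,0.13],"rot": [0,0,0],"hand": 0.45},{"translation": [0,-0.003,0.13],"rot": [0,0,0],"hand": 0.45},{"translation": [0,-0.003,0.13],"rot": [0,0,0],"hand": 0.45},{"translation": [0,-0.003,0.09],"rot": [0,0,0],"hand": 0.45},{"translation": [0,-0.003,0.05],"rot": [0,0,0],"hand": 0.45},{"translation": [0,-0.003,-0.02],"rot": [0,0,0],"hand": 0.45},{"translation": [0,-0.003,-0.02],"rot": [0,0,0],"hand": 0.45}]'

```text
time: 10.23
tcp_pos: [0.4405, -0.3918, 0.1855]
ee_rot: [-0.091, 3.138, -0.005]
ft_force: [0.9, -1.0, 0.2]
width: 0.0501
```

```bash
python3 look.py w10 wrist; python3 look.py t10 top 280,160,540,330,3; python3 go.py .551,-.064,.2,1.62
```

```text
t 10.33 tcp [ 0.4418 -0.3933  0.1871] w 0.0503 F [ 0.2  0.3 -0.2] yaw 1.629
.551,-.064,.2,1.62 trans [-0.128, 0.322, -0.015] rot [-0.007, 0.006, 0.009] rows> 8.3
```

View pics/w10.png

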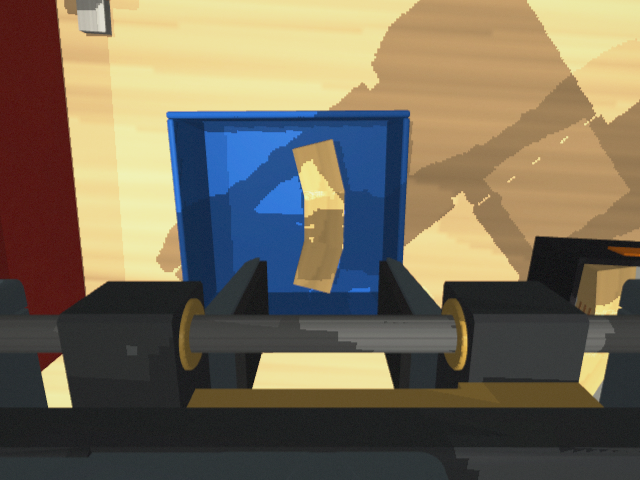

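View pics/t10.png

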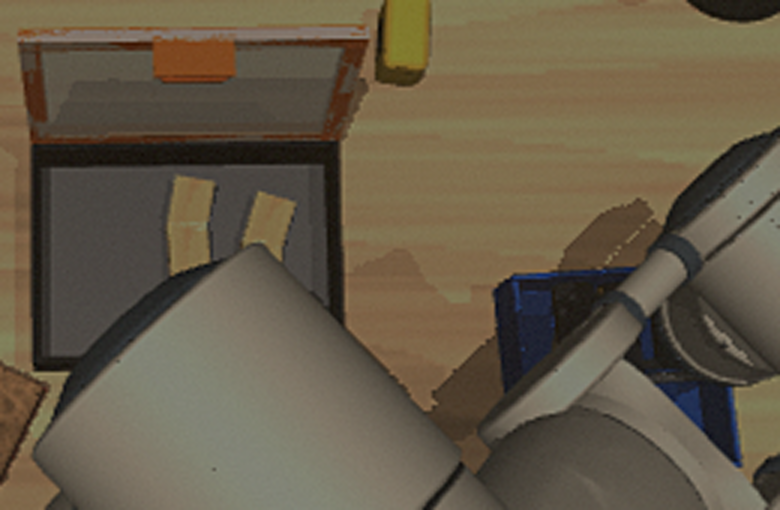

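First strip is in the bin, at (320,215), and the other two haven't moved. On to the second.

Request:
move_arm --plan '[{"translation": [-0.128,0.322,-0.015],"rot": [0,0,0.01],"hand": 0.38},{"translation": [-0.128,0.322,-0.015],"rot": [0,0,0.01],"hand": 0.38},{"translation": [-0.128,0.322,-0.015],"rot": [0,0,0.01],"hand": 0.38},{"translation": [-0.128,0.322,-0.015],"rot": [0,0,0.01],"hand": 0.38},{"translation": [-0.128,0.322,-0.015],"rot": [0,0,0.01],"hand": 0.38},{"translation": [-0.128,0.322,-0.015],"rot": [0,0,0.01],"hand": 0.38},{"translation": [-0.128,0.322,-0.015],"rot": [0,0,0.01],"hand": 0.38},{"translation": [-0.128,0.322,-0.015],"rot": [0,0,0.01],"hand": 0.38},{"translation": [-0.128,0.322,-0.015],"rot": [0,0,0.01],"hand": 0.38},{"translation": [-0.128,0.322,-0.015],"rot": [0,0,0.01],"hand": 0.38},{"translation": [-0.128,0.322,-0.015],"rot": [0,0,0.01],"hand": 0.38}]'

```text
time: 11.25
tcp_pos: [0.5489, -0.0619, 0.1961]
ee_rot: [0.078, -3.141, 0.0]
ft_force: [0.3, 0.4, -0.3]
width: 0.0564
```

```bash
python3 look.py w11 wrist 180,110,430,290,3; python3 go.py .551,-.0625,.011,1.62
```

```text
t 11.3 tcp [ 0.5487 -0.0627  0.1961] w 0.0566 F [-0.1 -0.3  0.2] yaw 1.619
.551,-.0625,.011,1.62 trans [-0.002, 0.0, 0.185] rot [-0.0, -0.0, -0.001] rows> 4.4
```

View pics/w11.png

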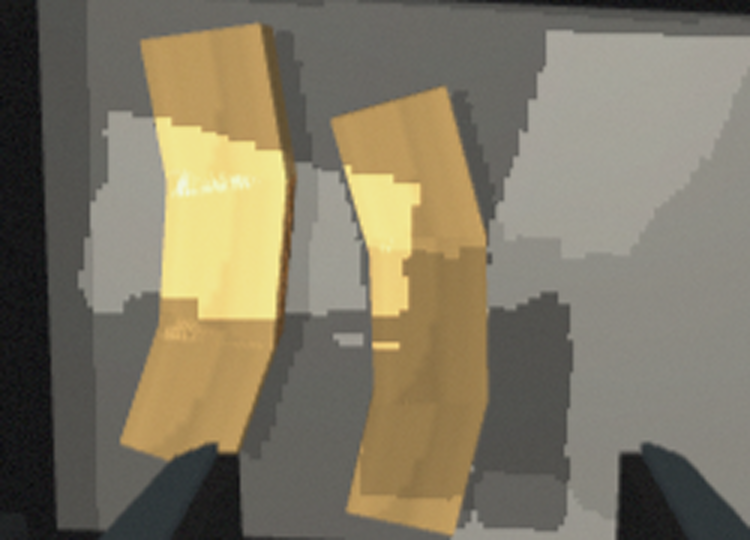

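Run:
```python
from plant import ctrl
from h import *
c=ctrl.capture("wrist")
f=lambda u,v:onz(c,(180+u/3,110+v/3),.033).round(4)
print(f(429,324),f(488,398),f(487,243), f(293,180),f(275,350))
```

```text
[ 0.5508 -0.0628  0.033 ] [ 0.5726 -0.044   0.033 ] [ 0.526  -0.0471  0.033 ] [ 0.5106 -0.1037  0.033 ] [ 0.5609 -0.1081  0.033 ]
```

Request:
move_arm --plan '[{"translation": [-0.002,0,0.05],"rot": [0,0,0],"hand": 0.47},{"translation": [-0.002,0,0.09],"rot": [0,0,0],"hand": 0.47},{"translation": [-0.002,0,0.13],"rot": [0,0,0],"hand": 0.47},{"translation": [-0.002,0,0.15],"rot": [0,0,0],"hand": 0.47},{"translation": [-0.002,0,0.17],"rot": [0,0,0],"hand": 0.47},{"translation": [-0.002,0,0.18],"rot": [0,0,0],"hand": 0.47},{"translation": [-0.002,0,0.185],"rot": [0,0,0],"hand": 0.47},{"translation": [-0.002,0,0.185],"rot": [0,0,0],"hand": 1},{"translation": [-0.002,0,0.185],"rot": [0,0,0],"hand": 1},{"translation": [-0.002,0,0.185],"rot": [0,0,0],"hand": 1},{"translation": [-0.002,0,0.185],"rot": [0,0,0],"hand": 1},{"translation": [-0.002,0,0.185],"rot": [0,0,0],"hand": 1},{"translation": [-0.002,0,0.165],"rot": [0,0,0],"hand": 1},{"translation": [-0.002,0,0.125],"rot": [0,0,0],"hand": 1},{"translation": [-0.002,0,0.085],"rot": [0,0,0],"hand": 1},{"translation": [-0.002,0,0.035],"rot": [0,0,0],"hand": 1},{"translation": [-0.002,0,0.035],"rot": [0,0,0],"hand": 1}]'

```text
time: 12.77
tcp_pos: [0.5537, -0.0627, 0.1679]
ee_rot: [-0.076, 3.132, -0.004]
ft_force: [1.6, 0.1, -1.0]
width: 0.0339
```

```bash
python3 look.py w12 wrist; python3 go.py .441,-.447,.16,1.629
```

```text
t 12.82 tcp [ 0.5536 -0.0627  0.1668] w 0.0336 F [ 0.8 -0.1  1.1] yaw 1.619
.441,-.447,.16,1.629 trans [0.131, -0.378, 0.007] rot [-0.002, 0.009, -0.01] rows> 9.6
```

View pics/w12.png

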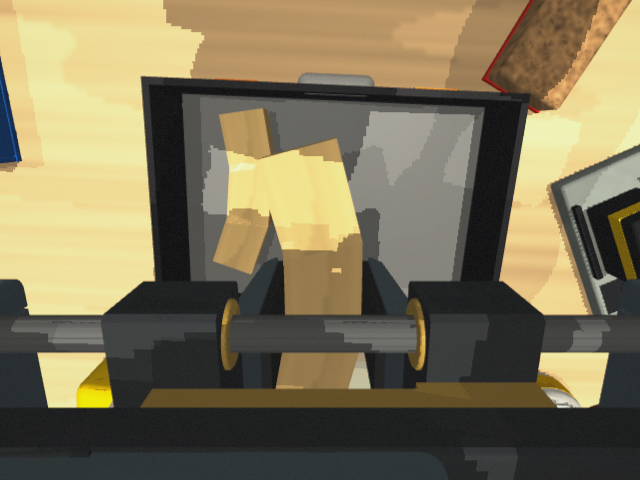

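Request:
move_arm --plan '[{"translation": [0.131,-0.383,0],"rot": [0,0,-0.01],"hand": 1},{"translation": [0.131,-0.383,0],"rot": [0,0,-0.01],"hand": 1},{"translation": [0.131,-0.383,0],"rot": [0,0,-0.01],"hand": 1},{"translation": [0.131,-0.383,0],"rot": [0,0,-0.01],"hand": 1},{"translation": [0.131,-0.383,0],"rot": [0,0,-0.01],"hand": 1},{"translation": [0.131,-0.383,0],"rot": [0,0,-0.01],"hand": 1},{"translation": [0.131,-0.383,0],"rot": [0,0,-0.01],"hand": 1},{"translation": [0.131,-0.383,0],"rot": [0,0,-0.01],"hand": 1},{"translation": [0.131,-0.383,0],"rot": [0,0,-0.01],"hand": 1},{"translation": [0.131,-0.383,0],"rot": [0,0,-0.01],"hand": 1},{"translation": [0.131,-0.383,0],"rot": [0,0,-0.01],"hand": 1},{"translation": [0.131,-0.383,0],"rot": [0,0,-0.01],"hand": 1}]'

```text
time: 13.82
tcp_pos: [0.4376, -0.4521, 0.1603]
ee_rot: [0.088, -3.14, -0.001]
ft_force: [0.3, -0.2, -0.9]
width: 0.0338
```

```bash
python3 go.py .442,-.452,.032,1.629
```

```text
t 13.82 tcp [ 0.4376 -0.4521  0.1603] w 0.0338 F [ 0.3 -0.2 -0.9] yaw 1.627
.442,-.452,.032,1.629 trans [-0.004, -0.0, 0.128] rot [0.001, -0.0, -0.002] rows> 3.1
```

Request:
move_arm --plan '[{"translation": [-0.004,0,0.04],"rot": [0,0,0],"hand": 1},{"translation": [-0.004,0,0.08],"rot": [0,0,0],"hand": 1},{"translation": [-0.004,0,0.11],"rot": [0,0,0],"hand": 1},{"translation": [-0.004,0,0.125],"rot": [0,0,0],"hand": 1},{"translation": [-0.004,0,0.128],"rot": [0,0,0],"hand": 1},{"translation": [-0.004,0,0.128],"rot": [0,0,0],"hand": 1},{"translation": [-0.004,0,0.128],"rot": [0,0,0],"hand": 0.48},{"translation": [-0.004,0,0.128],"rot": [0,0,0],"hand": 0.48},{"translation": [-0.004,0,0.128],"rot": [0,0,0],"hand": 0.48},{"translation": [-0.004,0,0.128],"rot": [0,0,0],"hand": 0.48},{"translation": [-0.004,0,0.09],"rot": [0,0,0],"hand": 0.48},{"translation": [-0.004,0,0.05],"rot": [0,0,0],"hand": 0.48},{"translation": [-0.004,0,-0.03],"rot": [0,0,0],"hand": 0.48},{"translation": [-0.004,0,-0.03],"rot": [0,0,0],"hand": 0.48}]'

```text
time: 14.98
tcp_pos: [0.4425, -0.4508, 0.1941]
ee_rot: [-0.091, 3.139, -0.002]
ft_force: [-0.2, -1.8, -0.5]
width: 0.0477
```

```bash
python3 look.py w13 wrist; python3 go.py .535,-.125,.2,1.51
```

```text
t 15.03 tcp [ 0.4446 -0.4534  0.2019] w 0.0472 F [ 1.9 -1.8  9. ] yaw 1.629
.535,-.125,.2,1.51 trans [-0.109, 0.323, -0.0] rot [-0.009, 0.007, 0.119] rows> 8.2
```

View pics/w13.png

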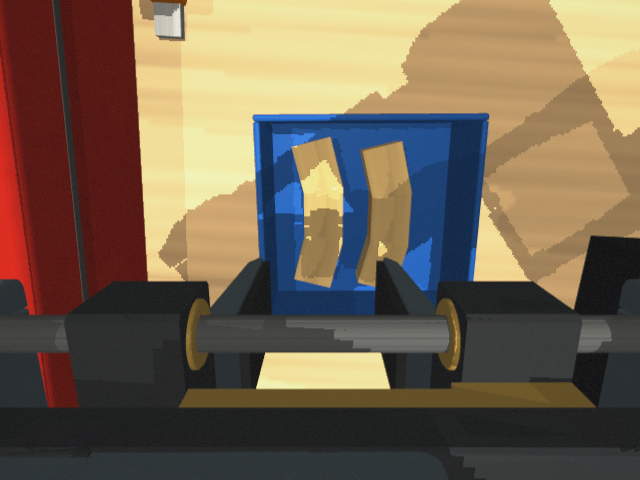

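Request:
move_arm --plan '[{"translation": [-0.109,0.323,0],"rot": [0,0,0.135],"hand": 0.45},{"translation": [-0.109,0.323,0],"rot": [0,0,0.135],"hand": 0.45},{"translation": [-0.109,0.323,0],"rot": [0,0,0.135],"hand": 0.45},{"translation": [-0.109,0.323,0],"rot": [0,0,0.135],"hand": 0.45},{"translation": [-0.109,0.323,0],"rot": [0,0,0.135],"hand": 0.45},{"translation": [-0.109,0.323,0],"rot": [0,0,0.135],"hand": 0.45},{"translation": [-0.109,0.323,0],"rot": [0,0,0.135],"hand": 0.45},{"translation": [-0.109,0.323,0],"rot": [0,0,0.135],"hand": 0.45},{"translation": [-0.109,0.323,0],"rot": [0,0,0.135],"hand": 0.45},{"translation": [-0.109,0.323,0],"rot": [0,0,0.135],"hand": 0.45},{"translation": [-0.109,0.323,0],"rot": [0,0,0.135],"hand": 0.45}]'

```text
time: 15.95
tcp_pos: [0.5327, -0.1219, 0.1915]
ee_rot: [0.118, 3.139, -0.001]
ft_force: [-0.3, 0.0, 0.5]
width: 0.0502
```

```bash
python3 look.py w14 wrist 180,110,430,290,3; python3 go.py .535,-.125,.011,1.49
```

```text
t 16.0 tcp [ 0.5325 -0.1227  0.1914] w 0.0501 F [-0.  -0.4  0.4] yaw 1.494
.535,-.125,.011,1.49 trans [-0.003, -0.002, 0.18] rot [-0.0, 0.001, 0.004] rows> 4.3
```

View pics/w14.png

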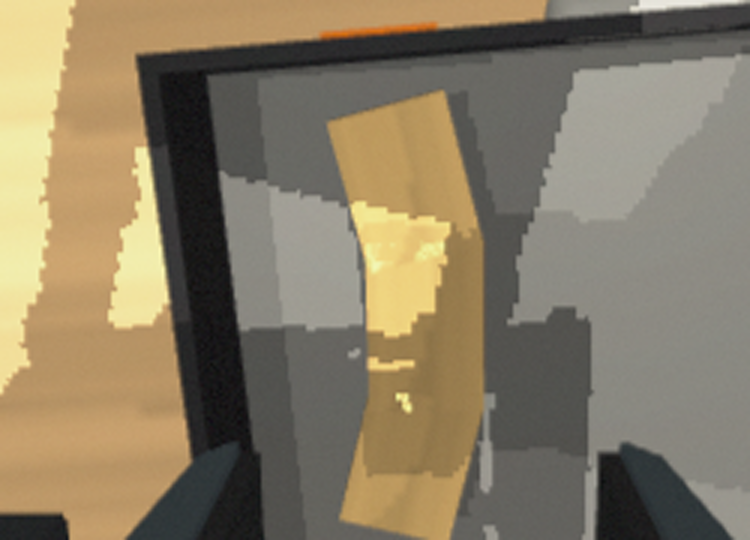

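Request:
move_arm --plan '[{"translation": [-0.002,-0.001,0.05],"rot": [0,0,0],"hand": 0.45},{"translation": [-0.002,-0.001,0.09],"rot": [0,0,0],"hand": 0.45},{"translation": [-0.002,-0.001,0.13],"rot": [0,0,0],"hand": 0.45},{"translation": [-0.002,-0.001,0.15],"rot": [0,0,0],"hand": 0.45},{"translation": [-0.002,-0.001,0.17],"rot": [0,0,0],"hand": 0.45},{"translation": [-0.002,-0.001,0.178],"rot": [0,0,0],"hand": 0.45},{"translation": [-0.002,-0.001,0.18],"rot": [0,0,0],"hand": 0.45},{"translation": [-0.002,-0.001,0.18],"rot": [0,0,0],"hand": 1},{"translation": [-0.002,-0.001,0.18],"rot": [0,0,0],"hand": 1},{"translation": [-0.002,-0.001,0.18],"rot": [0,0,0],"hand": 1},{"translation": [-0.002,-0.001,0.18],"rot": [0,0,0],"hand": 1},{"translation": [-0.002,-0.001,0.18],"rot": [0,0,0],"hand": 1},{"translation": [-0.002,-0.001,0.16],"rot": [0,0,0],"hand": 1},{"translation": [-0.002,-0.001,0.12],"rot": [0,0,0],"hand": 1},{"translation": [-0.002,-0.001,0.08],"rot": [0,0,0],"hand": 1},{"translation": [-0.002,-0.001,0.02],"rot": [0,0,0],"hand": 1},{"translation": [-0.002,-0.001,0.02],"rot": [0,0,0],"hand": 1}]'

```text
time: 17.42
tcp_pos: [0.5362, -0.1236, 0.1769]
ee_rot: [0.12, 3.133, -0.003]
ft_force: [1.9, -0.8, -0.2]
width: 0.0336
```

```bash
python3 look.py w15 wrist; python3 go.py .441,-.419,.17,1.629
```

```text
t 17.47 tcp [ 0.5372 -0.124   0.1784] w 0.0337 F [ 2.1 -0.3  4.5] yaw 1.494
.441,-.419,.17,1.629 trans [0.073, -0.301, 0.009] rot [-0.003, 0.009, -0.135] rows> 7.4
```

View pics/w15.png

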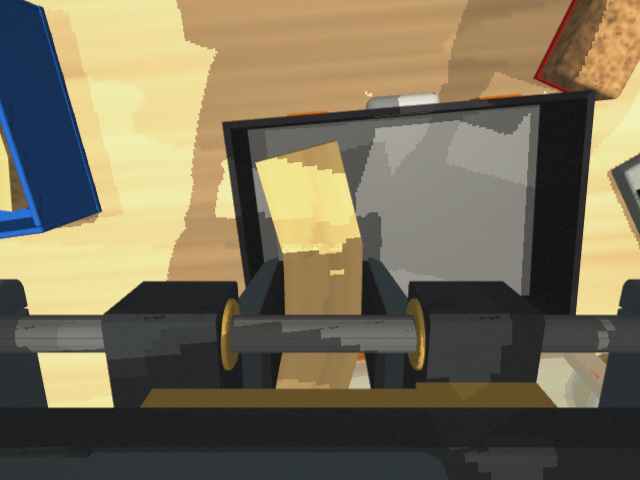

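Request:
move_arm --plan '[{"translation": [0.073,-0.301,0.005],"rot": [0,0,-0.135],"hand": 1},{"translation": [0.073,-0.301,0.005],"rot": [0,0,-0.135],"hand": 1},{"translation": [0.073,-0.301,0.005],"rot": [0,0,-0.135],"hand": 1},{"translation": [0.073,-0.301,0.005],"rot": [0,0,-0.135],"hand": 1},{"translation": [0.073,-0.301,0.005],"rot": [0,0,-0.135],"hand": 1},{"translation": [0.073,-0.301,0.005],"rot": [0,0,-0.135],"hand": 1},{"translation": [0.073,-0.301,0.005],"rot": [0,0,-0.135],"hand": 1},{"translation": [0.073,-0.301,0.005],"rot": [0,0,-0.135],"hand": 1},{"translation": [0.073,-0.301,0.005],"rot": [0,0,-0.135],"hand": 1},{"translation": [0.073,-0.301,0.005],"rot": [0,0,-0.135],"hand": 1}]'

```text
time: 18.3
tcp_pos: [0.4379, -0.4186, 0.1661]
ee_rot: [-0.088, 3.14, -0.0]
ft_force: [-0.4, 1.0, 0.2]
width: 0.0338
```

```bash
python3 go.py .441,-.419,.05,1.629
```

```text
t 18.3 tcp [ 0.4379 -0.4186  0.1661] w 0.0338 F [-0.4  1.   0.2] yaw 1.627
.441,-.419,.05,1.629 trans [-0.003, -0.001, 0.116] rot [-0.0, 0.0, -0.002] rows> 2.8
```

Request:
move_arm --plan '[{"translation": [-0.003,0,0.04],"rot": [0,0,0],"hand": 1},{"translation": [-0.003,0,0.08],"rot": [0,0,0],"hand": 1},{"translation": [-0.003,0,0.105],"rot": [0,0,0],"hand": 1},{"translation": [-0.003,0,0.114],"rot": [0,0,0],"hand": 1},{"translation": [-0.003,0,0.117],"rot": [0,0,0],"hand": 1},{"translation": [-0.003,0,0.117],"rot": [0,0,0],"hand": 1},{"translation": [-0.003,0,0.117],"rot": [0,0,0],"hand": 0.48},{"translation": [-0.003,0,0.117],"rot": [0,0,0],"hand": 0.48},{"translation": [-0.003,0,0.117],"rot": [0,0,0],"hand": 0.48},{"translation": [-0.003,0,0.117],"rot": [0,0,0],"hand": 0.48},{"translation": [-0.003,0,0.08],"rot": [0,0,0],"hand": 0.48},{"translation": [-0.003,0,0.04],"rot": [0,0,0],"hand": 0.48},{"translation": [-0.003,0,-0.06],"rot": [0,0,0],"hand": 0.3},{"translation": [-0.003,0,-0.06],"rot": [0,0,0],"hand": 0.3},{"translation": [-0.003,0,-0.06],"rot": [0,0,0],"hand": 0.3}]'

```text
time: 19.55
tcp_pos: [0.4429, -0.419, 0.2326]
ee_rot: [-0.091, 3.135, -0.009]
ft_force: [0.3, -0.9, 0.2]
width: 0.063
```

```bash
python3 look.py w16 wrist
python3 - <<'E'
import numpy as np
for cx,cy,w in ((.512,.2995,.4945),):
  for y in (-.058,-.116):
    print(cx+np.cos(w)*-.02-np.sin(w)*y, cy+np.sin(w)*-.02+np.cos(w)*y, w+np.pi/2)
E
python3 go.py .522,.238,.25,2.065
```

```text
0.5219221909250966 0.23895621314085208 2.0652963267948965
0.5494485041633105 0.1879042584328124 2.0652963267948965
t 19.6 tcp [ 0.4433 -0.4196  0.2338] w 0.0637 F [-0.2 -0.4  3.3] yaw 1.629
.522,.238,.25,2.065 trans [-0.117, 0.652, -0.021] rot [-0.009, 0.004, -0.436] rows> 15.9
```

View pics/w16.png

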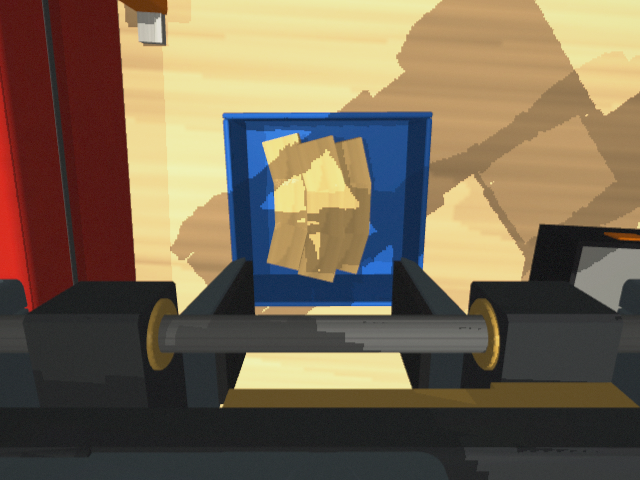

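All three strips are in the bin, around (320,205), and the case is empty. The packs are only 14 mm apart, so I'll grip them along their 64 mm length. Moving over pack 4, jaws along charger x.

```bash
python3 go.py .522,.239,.22,.4945
```

```text
t 19.6 tcp [ 0.4433 -0.4196  0.2338] w 0.0637 F [-0.2 -0.4  3.3] yaw 1.629
.522,.239,.22,.4945 trans [-0.117, 0.653, 0.009] rot [-0.004, 0.01, 1.134] rows> 15.9
```

Request:
move_arm --plan '[{"translation": [-0.117,0.653,0.009],"rot": [0,0,1.134],"hand": 0.1},{"translation": [-0.117,0.653,0.009],"rot": [0,0,1.134],"hand": 0.1},{"translation": [-0.117,0.653,0.009],"rot": [0,0,1.134],"hand": 0.1},{"translation": [-0.117,0.653,0.009],"rot": [0,0,1.134],"hand": 0.1},{"translation": [-0.117,0.653,0.009],"rot": [0,0,1.134],"hand": 0.1},{"translation": [-0.117,0.653,0.009],"rot": [0,0,1.134],"hand": 0.1},{"translation": [-0.117,0.653,0.009],"rot": [0,0,1.134],"hand": 0.1},{"translation": [-0.117,0.653,0.009],"rot": [0,0,1.134],"hand": 0.1},{"translation": [-0.117,0.653,0.009],"rot": [0,0,1.134],"hand": 0.1},{"translation": [-0.117,0.653,0.009],"rot": [0,0,1.134],"hand": 0.1},{"translation": [-0.117,0.653,0.009],"rot": [0,0,1.134],"hand": 0.1},{"translation": [-0.117,0.653,0.009],"rot": [0,0,1.134],"hand": 0.1},{"translation": [-0.117,0.653,0.009],"rot": [0,0,1.134],"hand": 0.1},{"translation": [-0.117,0.653,0.009],"rot": [0,0,1.134],"hand": 0.1},{"translation": [-0.117,0.653,0.009],"rot": [0,0,1.134],"hand": 0.1},{"translation": [-0.117,0.653,0.009],"rot": [0,0,1.134],"hand": 0.1},{"translation": [-0.117,0.653,0.009],"rot": [0,0,1.134],"hand": 0.1},{"translation": [-0.117,0.653,0.009],"rot": [0,0,1.134],"hand": 0.1},{"translation": [-0.117,0.653,0.009],"rot": [0,0,1.134],"hand": 0.1}]'

```text
time: 21.18
tcp_pos: [0.5202, 0.243, 0.2171]
ee_rot: [1.605, 2.7, 0.0]
ft_force: [0.1, -0.1, 0.2]
width: 0.082
```

```bash
python3 look.py w17 wrist; python3 go.py .522,.239,.04,.4945
```

```text
t 21.23 tcp [0.5201 0.2416 0.2171] w 0.0819 F [ 0.5  0.1 -0.1] yaw 0.497
.522,.239,.04,.4945 trans [-0.003, 0.001, 0.177] rot [-0.0, 0.0, 0.002] rows> 4.2
```

View pics/w17.png

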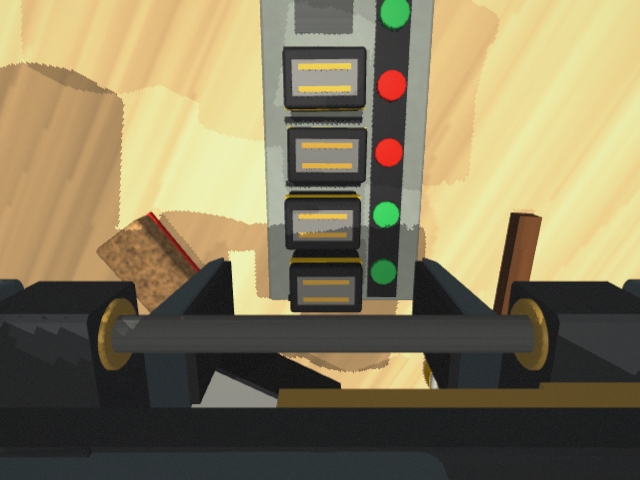

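```bash
python3 look.py w17z wrist 260,180,430,310,4
python3 - <<'E'
from plant import ctrl
from h import *
c=ctrl.capture("wrist")
for q in [(323,224),(326,287)]: print(onz(c,q,.075).round(4))
for q in [(386,215),(383,272),(389,153)]: 
  p=onz(c,q,.028); a=.4945; print("lamp",p.round(4),"bay",(p[:2]-.06*np.array([np.cos(a),np.sin(a)])).round(4))
E
```

```text
[0.522  0.2383 0.075 ]
[0.551 0.19  0.075]
lamp [0.5756 0.2651 0.028 ] bay [0.5228 0.2367]
lamp [0.6022 0.2144 0.028 ] bay [0.5494 0.1859]
lamp [0.5486 0.3162 0.028 ] bay [0.4958 0.2877]
```

View pics/w17z.png

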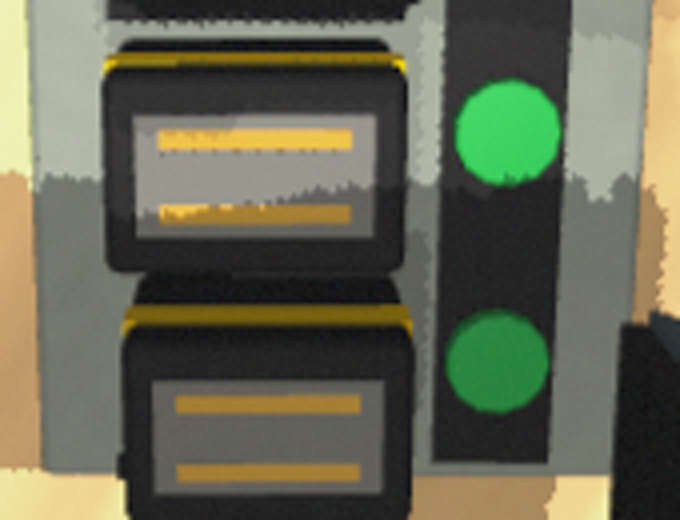

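Request:
move_arm --plan '[{"translation": [-0.003,0,0.04],"rot": [0,0,0],"hand": 0.1},{"translation": [-0.003,0,0.08],"rot": [0,0,0],"hand": 0.1},{"translation": [-0.003,0,0.12],"rot": [0,0,0],"hand": 0.1},{"translation": [-0.003,0,0.15],"rot": [0,0,0],"hand": 0.1},{"translation": [-0.003,0,0.17],"rot": [0,0,0],"hand": 0.1},{"translation": [-0.003,0,0.177],"rot": [0,0,0],"hand": 0.1},{"translation": [-0.003,0,0.177],"rot": [0,0,0],"hand": 0.1},{"translation": [-0.003,0,0.177],"rot": [0,0,0],"hand": 1},{"translation": [-0.003,0,0.177],"rot": [0,0,0],"hand": 1},{"translation": [-0.003,0,0.177],"rot": [0,0,0],"hand": 1},{"translation": [-0.003,0,0.177],"rot": [0,0,0],"hand": 1},{"translation": [-0.003,0,0.177],"rot": [0,0,0],"hand": 1},{"translation": [-0.003,0,0.177],"rot": [0,0,0],"hand": 1}]'

```text
time: 22.42
tcp_pos: [0.5228, 0.2387, 0.0416]
ee_rot: [1.608, 2.696, 0.003]
ft_force: [-0.1, -2.4, 9.6]
width: 0.064
```

```bash
python3 go.py; python3 look.py s18 scene 330,180,540,340,3
```

```text
t 22.42 tcp [0.5228 0.2387 0.0416] w 0.064 F [-0.1 -2.4  9.6] yaw 0.495
```

View pics/s18.png

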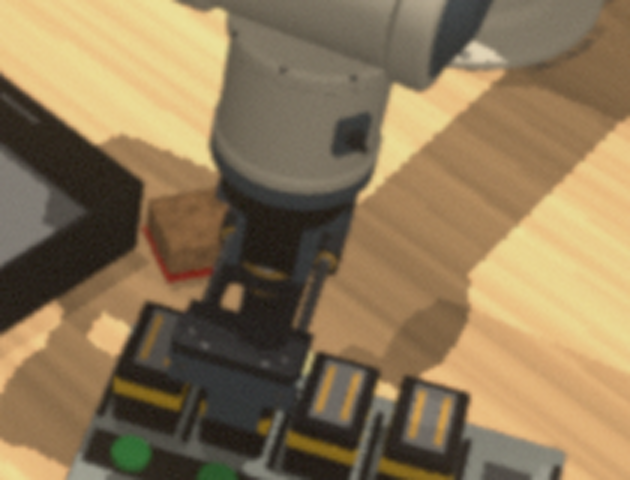

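Width is 64 mm, so the pack is gripped, but there is about 10 N upward contact. I'll lift gently.

Request:
move_arm --plan '[{"translation": [0,0,-0.006],"rot": [0,0,0],"hand": 1},{"translation": [0,0,-0.012],"rot": [0,0,0],"hand": 1},{"translation": [0,0,-0.03],"rot": [0,0,0],"hand": 1},{"translation": [0,0,-0.06],"rot": [0,0,0],"hand": 1},{"translation": [0,0,-0.1],"rot": [0,0,0],"hand": 1},{"translation": [0,0,-0.14],"rot": [0,0,0],"hand": 1},{"translation": [0,0,-0.14],"rot": [0,0,0],"hand": 1},{"translation": [0,0,-0.14],"rot": [0,0,0],"hand": 1}]'

```text
time: 23.13
tcp_pos: [0.523, 0.239, 0.1829]
ee_rot: [1.608, 2.695, 0.006]
ft_force: [-0.5, -0.3, -4.6]
width: 0.064
```

```bash
python3 go.py .513,.008,.18,0;python3 look.py w19 wrist; python3 look.py s19 scene 260,130,560,400,2
```

```text
t 23.13 tcp [0.523  0.239  0.1829] w 0.064 F [-0.5 -0.3 -4.6] yaw 0.495
.513,.008,.18,0 trans [-0.199, -0.119, 0.003] rot [0.005, -0.0, 0.495] rows> 5.5
```

View pics/s19.png

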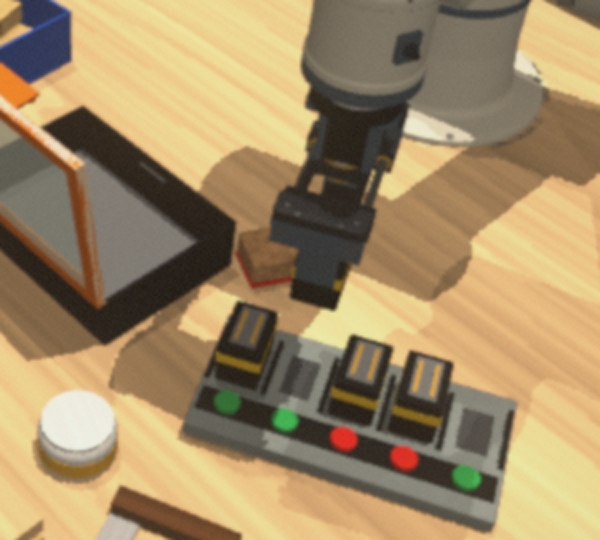

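View pics/w19.png

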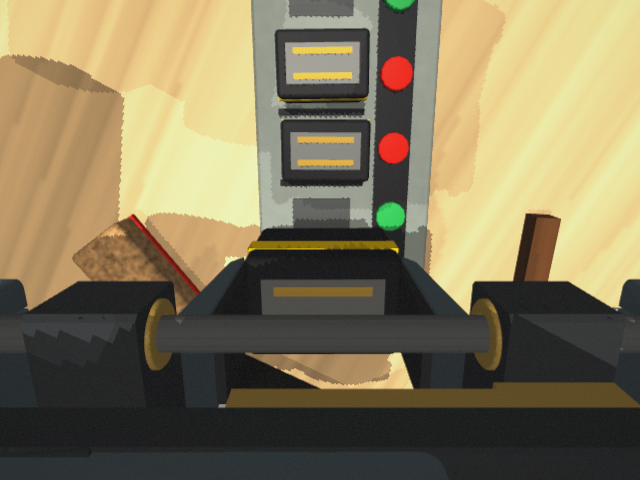

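Pack 4 is lifted cleanly with 64 mm width, leaving bay 4 empty. Carrying it over the case.

```bash
python3 go.py .515,.008,.18,0.0
```

```text
t 23.23 tcp [0.5212 0.2384 0.1798] w 0.0637 F [-0.5  0.4 -3.5] yaw 0.495
.515,.008,.18,0.0 trans [-0.2, -0.115, -0.0] rot [-0.001, 0.0, 0.495] rows> 5.5
```

Request:
move_arm --plan '[{"translation": [-0.197,-0.118,0],"rot": [0,0,0.495],"hand": 1},{"translation": [-0.197,-0.118,0],"rot": [0,0,0.495],"hand": 1},{"translation": [-0.197,-0.118,0],"rot": [0,0,0.495],"hand": 1},{"translation": [-0.197,-0.118,0],"rot": [0,0,0.495],"hand": 1},{"translation": [-0.197,-0.118,0],"rot": [0,0,0.495],"hand": 1},{"translation": [-0.197,-0.118,0],"rot": [0,0,0.495],"hand": 1},{"translation": [-0.197,-0.118,0],"rot": [0,0,0.495],"hand": 1},{"translation": [-0.197,-0.118,0],"rot": [0,0,0.495],"hand": 1},{"translation": [-0.197,-0.118,0],"rot": [0,0,0.495],"hand": 1}]'

```text
time: 23.98
tcp_pos: [0.5109, 0.0095, 0.1791]
ee_rot: [-2.221, -2.22, 0.002]
ft_force: [0.1, 0.3, -2.6]
width: 0.0641
```

```bash
python3 go.py .515,.006,.06,0.0 .515,.006,.029,0.0;python3 look.py w20 wrist; python3 look.py s20 scene 180,80,440,310,3
```

```text
t 23.98 tcp [0.5109 0.0095 0.1791] w 0.0641 F [ 0.1  0.3 -2.6] yaw -0.0
.515,.006,.06,0.0 trans [-0.004, 0.004, 0.119] rot [-0.002, -0.0, -0.0] rows> 2.9
.515,.006,.029,0.0 trans [-0.004, 0.004, 0.15] rot [-0.002, -0.0, -0.0] rows> 3.6
```

View pics/w20.png

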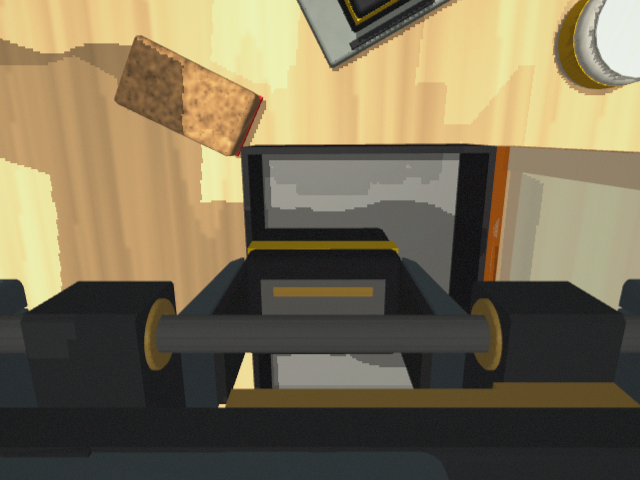

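View pics/s20.png

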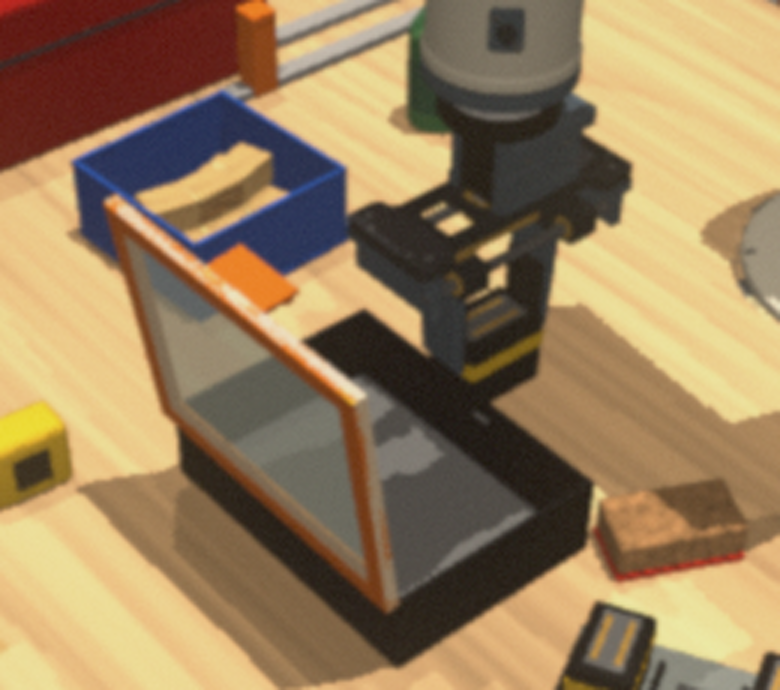

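Request:
move_arm --plan '[{"translation": [0,0.007,0.03],"rot": [0,0,0],"hand": 1},{"translation": [0,0.007,0.07],"rot": [0,0,0],"hand": 1},{"translation": [0,0.007,0.11],"rot": [0,0,0],"hand": 1},{"translation": [0,0.007,0.13],"rot": [0,0,0],"hand": 1},{"translation": [0,0.007,0.14],"rot": [0,0,0],"hand": 1},{"translation": [0,0.007,0.146],"rot": [0,0,0],"hand": 1},{"translation": [0,0.007,0.149],"rot": [0,0,0],"hand": 1},{"translation": [0,0.007,0.149],"rot": [0,0,0],"hand": 1}]'

```text
time: 24.75
tcp_pos: [0.5192, 0.0094, 0.0317]
ee_rot: [2.22, 2.221, 0.001]
ft_force: [-0.3, -1.2, -2.9]
width: 0.0635
```

```bash
python3 go.py;python3 look.py w21 wrist; python3 look.py s21 scene 180,80,440,310,3
```

```text
t 24.75 tcp [0.5192 0.0094 0.0317] w 0.0635 F [-0.3 -1.2 -2.9] yaw 0.001
```

View pics/w21.png

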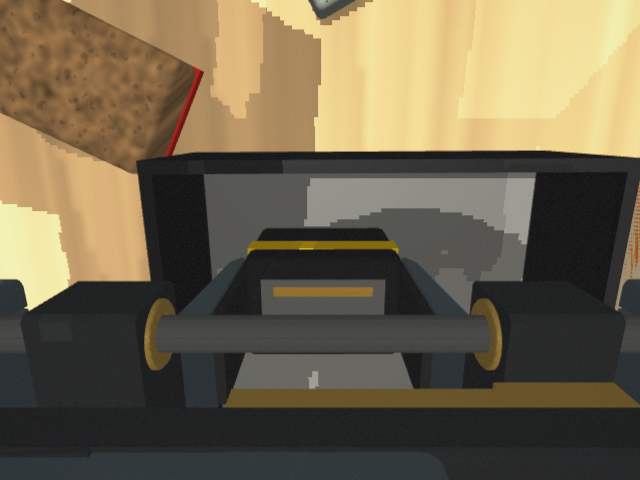

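View pics/s21.png

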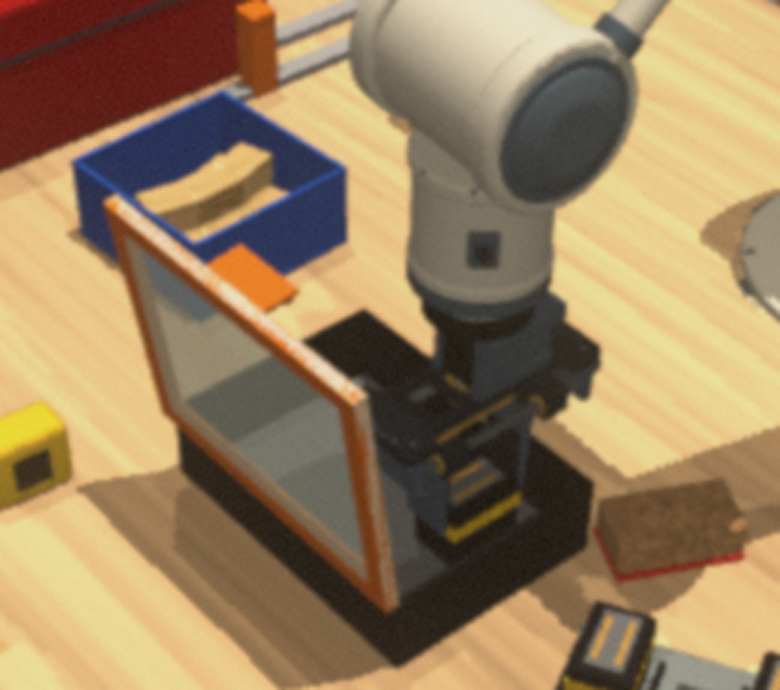

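Pack 4 is upright in the case and still about 5 mm above the floor. I'll lower it a little more, open modestly and retreat.

Request:
move_arm --plan '[{"translation": [0,0,0.002],"rot": [0,0,0],"hand": 1},{"translation": [0,0,0.004],"rot": [0,0,0],"hand": 1},{"translation": [0,0,0.004],"rot": [0,0,0],"hand": 1},{"translation": [0,0,0.004],"rot": [0,0,0],"hand": 0.18},{"translation": [0,0,0.004],"rot": [0,0,0],"hand": 0.18},{"translation": [0,0,0.004],"rot": [0,0,0],"hand": 0.18},{"translation": [0,0,0.004],"rot": [0,0,0],"hand": 0.18},{"translation": [0,0,-0.02],"rot": [0,0,0],"hand": 0.18},{"translation": [0,0,-0.06],"rot": [0,0,0],"hand": 0.18},{"translation": [0,0,-0.1],"rot": [0,0,0],"hand": 0.18},{"translation": [0,0,-0.18],"rot": [0,0,0],"hand": 0.12},{"translation": [0,0,-0.18],"rot": [0,0,0],"hand": 0.12},{"translation": [0,0,-0.18],"rot": [0,0,0],"hand": 0.12}]'

```text
time: 25.93
tcp_pos: [0.5219, 0.0089, 0.2183]
ee_rot: [2.216, 2.216, 0.011]
ft_force: [0.7, -0.1, 2.2]
width: 0.0805
```

```bash
python3 look.py w22 wrist; python3 look.py s22 scene 180,80,540,400,2; python3 go.py .5505,.1885,.2,.4945
```

```text
t 26.03 tcp [0.5194 0.0091 0.2127] w 0.0803 F [-0.1  0.  -0.3] yaw 0.0
.5505,.1885,.2,.4945 trans [0.179, 0.031, 0.013] rot [0.003, 0.001, -0.494] rows> 4.4
```

View pics/w22.png

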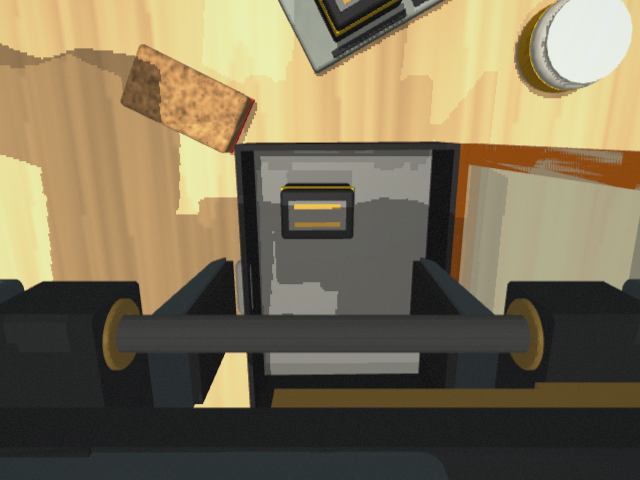

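View pics/s22.png

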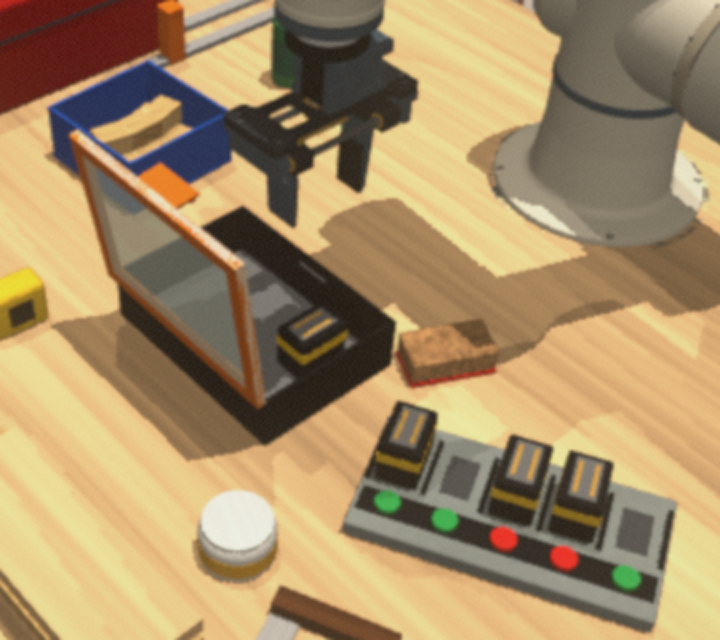

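Pack 4 stands upright in the case. Now pack 5.

Request:
move_arm --plan '[{"translation": [0.179,0.031,0.013],"rot": [0,0,-0.495],"hand": 0.1},{"translation": [0.179,0.031,0.013],"rot": [0,0,-0.495],"hand": 0.1},{"translation": [0.179,0.031,0.013],"rot": [0,0,-0.495],"hand": 0.1},{"translation": [0.179,0.031,0.013],"rot": [0,0,-0.495],"hand": 0.1},{"translation": [0.179,0.031,0.013],"rot": [0,0,-0.495],"hand": 0.1},{"translation": [0.179,0.031,0.013],"rot": [0,0,-0.495],"hand": 0.1},{"translation": [0.179,0.031,0.013],"rot": [0,0,-0.495],"hand": 0.1},{"translation": [0.179,0.031,0.013],"rot": [0,0,-0.495],"hand": 0.1},{"translation": [0.179,0.031,0.013],"rot": [0,0,-0.495],"hand": 0.1}]'

```text
time: 26.78
tcp_pos: [0.5493, 0.1869, 0.1977]
ee_rot: [-1.612, -2.696, 0.001]
ft_force: [-0.4, 0.3, 0.6]
width: 0.082
```

```bash
python3 look.py w23 wrist; python3 go.py .550,.1875,.043,.4945
python3 - <<'E'
from plant import ctrl
from h import *
c=ctrl.capture("wrist")
print(proj(c,[.550,.188,.075]))
E
```

```text
t 26.83 tcp [0.5494 0.1869 0.1979] w 0.0822 F [ 0.1  0.2 -0. ] yaw 0.493
.550,.1875,.043,.4945 trans [0.0, 0.001, 0.155] rot [-0.001, 0.0, -0.001] rows> 3.7
[323.76758157 224.88428648]
```

View pics/w23.png

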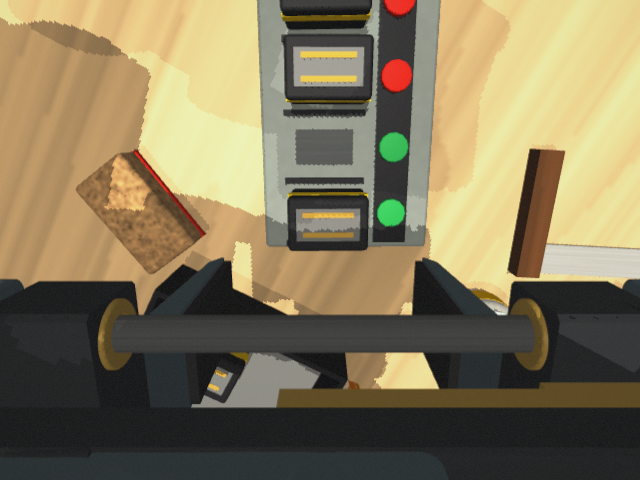

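Request:
move_arm --plan '[{"translation": [0.001,0.002,0.04],"rot": [0,0,0],"hand": 0.1},{"translation": [0.001,0.002,0.08],"rot": [0,0,0],"hand": 0.1},{"translation": [0.001,0.002,0.12],"rot": [0,0,0],"hand": 0.1},{"translation": [0.001,0.002,0.14],"rot": [0,0,0],"hand": 0.1},{"translation": [0.001,0.002,0.15],"rot": [0,0,0],"hand": 0.1},{"translation": [0.001,0.002,0.154],"rot": [0,0,0],"hand": 0.1},{"translation": [0.001,0.002,0.154],"rot": [0,0,0],"hand": 0.1},{"translation": [0.001,0.002,0.154],"rot": [0,0,0],"hand": 1},{"translation": [0.001,0.002,0.154],"rot": [0,0,0],"hand": 1},{"translation": [0.001,0.002,0.154],"rot": [0,0,0],"hand": 1},{"translation": [0.001,0.002,0.154],"rot": [0,0,0],"hand": 1},{"translation": [0.001,0.002,0.154],"rot": [0,0,0],"hand": 1},{"translation": [0.001,0.002,0.154],"rot": [0,0,0],"hand": 1}]'

```text
time: 27.97
tcp_pos: [0.5517, 0.1902, 0.0454]
ee_rot: [1.609, 2.697, 0.002]
ft_force: [-0.0, -0.5, 8.7]
width: 0.0638
```

```bash
python3 go.py
```

```text
t 27.97 tcp [0.5517 0.1902 0.0454] w 0.0638 F [-0.  -0.5  8.7] yaw 0.495
```

Request:
move_arm --plan '[{"translation": [0,0,-0.006],"rot": [0,0,0],"hand": 1},{"translation": [0,0,-0.012],"rot": [0,0,0],"hand": 1},{"translation": [0,0,-0.03],"rot": [0,0,0],"hand": 1},{"translation": [0,0,-0.06],"rot": [0,0,0],"hand": 1},{"translation": [0,0,-0.1],"rot": [0,0,0],"hand": 1},{"translation": [0,0,-0.14],"rot": [0,0,0],"hand": 1},{"translation": [0,0,-0.14],"rot": [0,0,0],"hand": 1},{"translation": [0,0,-0.14],"rot": [0,0,0],"hand": 1}]'

```text
time: 28.63
tcp_pos: [0.5521, 0.1903, 0.1869]
ee_rot: [1.608, 2.695, 0.006]
ft_force: [-0.9, 0.7, -3.5]
width: 0.0641
```

```bash
python3 go.py .518,-.128,.18,0;python3 look.py w24 wrist
```

```text
t 28.63 tcp [0.5521 0.1903 0.1869] w 0.0641 F [-0.9  0.7 -3.5] yaw 0.495
.518,-.128,.18,0 trans [-0.264, -0.181, 0.006] rot [0.005, 0.0, 0.495] rows> 7.7
```

View pics/w24.png

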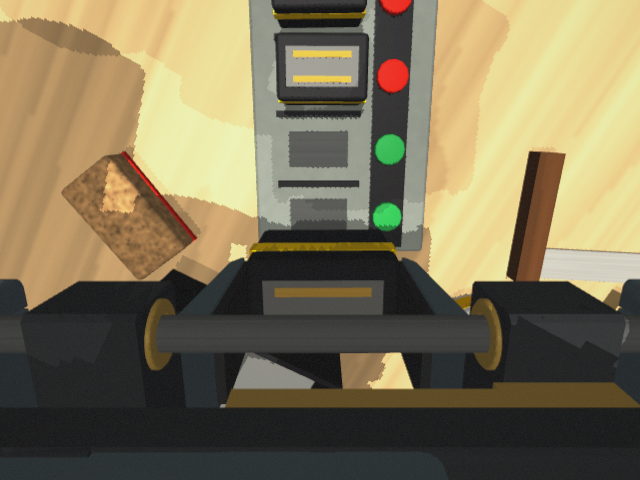

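Pack 5 held. Carrying it to the case's other side (y about -0.13).

Request:
move_arm --plan '[{"translation": [-0.265,-0.181,0],"rot": [0,0,0.495],"hand": 1},{"translation": [-0.265,-0.181,0],"rot": [0,0,0.495],"hand": 1},{"translation": [-0.265,-0.181,0],"rot": [0,0,0.495],"hand": 1},{"translation": [-0.265,-0.181,0],"rot": [0,0,0.495],"hand": 1},{"translation": [-0.265,-0.181,0],"rot": [0,0,0.495],"hand": 1},{"translation": [-0.265,-0.181,0],"rot": [0,0,0.495],"hand": 1},{"translation": [-0.265,-0.181,0],"rot": [0,0,0.495],"hand": 1},{"translation": [-0.265,-0.181,0],"rot": [0,0,0.495],"hand": 1},{"translation": [-0.265,-0.181,0],"rot": [0,0,0.495],"hand": 1},{"translation": [-0.265,-0.181,0],"rot": [0,0,0.495],"hand": 1},{"translation": [-0.265,-0.181,0],"rot": [0,0,0.495],"hand": 1}]'

```text
time: 29.6
tcp_pos: [0.5166, -0.1286, 0.183]
ee_rot: [-2.22, -2.219, 0.001]
ft_force: [-0.1, 0.8, -2.6]
width: 0.064
```

```bash
python3 go.py .518,-.131,.034,0;python3 look.py w25 wrist
```

```text
t 29.6 tcp [ 0.5166 -0.1286  0.183 ] w 0.064 F [-0.1  0.8 -2.6] yaw -0.001
.518,-.131,.034,0 trans [-0.003, 0.002, 0.149] rot [-0.002, -0.001, -0.001] rows> 3.6
```

View pics/w25.png

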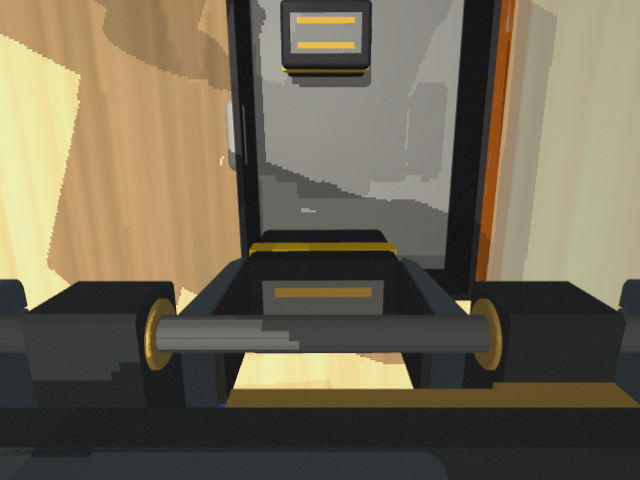

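Request:
move_arm --plan '[{"translation": [0.004,0.002,0.03],"rot": [0,0,0],"hand": 1},{"translation": [0.004,0.002,0.07],"rot": [0,0,0],"hand": 1},{"translation": [0.004,0.002,0.11],"rot": [0,0,0],"hand": 1},{"translation": [0.004,0.002,0.13],"rot": [0,0,0],"hand": 1},{"translation": [0.004,0.002,0.142],"rot": [0,0,0],"hand": 1},{"translation": [0.004,0.002,0.147],"rot": [0,0,0],"hand": 1},{"translation": [0.004,0.002,0.15],"rot": [0,0,0],"hand": 1},{"translation": [0.004,0.002,0.151],"rot": [0,0,0],"hand": 1},{"translation": [0.004,0.002,0.151],"rot": [0,0,0],"hand": 1}]'

```text
time: 30.4
tcp_pos: [0.52, -0.125, 0.0337]
ee_rot: [2.22, 2.221, 0.001]
ft_force: [0.0, 0.3, -2.8]
width: 0.0637
```

```bash
python3 go.py
```

```text
t 30.4 tcp [ 0.52   -0.125   0.0337] w 0.0637 F [ 0.   0.3 -2.8] yaw 0.001
```

Request:
move_arm --plan '[{"translation": [0,0,0.002],"rot": [0,0,0],"hand": 1},{"translation": [0,0,0.002],"rot": [0,0,0],"hand": 1},{"translation": [0,0,0.002],"rot": [0,0,0],"hand": 0.18},{"translation": [0,0,0.002],"rot": [0,0,0],"hand": 0.18},{"translation": [0,0,0.002],"rot": [0,0,0],"hand": 0.18},{"translation": [0,0,0.002],"rot": [0,0,0],"hand": 0.18},{"translation": [0,0,-0.02],"rot": [0,0,0],"hand": 0.18},{"translation": [0,0,-0.06],"rot": [0,0,0],"hand": 0.18},{"translation": [0,0,-0.1],"rot": [0,0,0],"hand": 0.18},{"translation": [0,0,-0.2],"rot": [0,0,0],"hand": 0.18},{"translation": [0,0,-0.2],"rot": [0,0,0],"hand": 0.18},{"translation": [0,0,-0.2],"rot": [0,0,0],"hand": 0.18},{"translation": [0,0,-0.2],"rot": [0,0,0],"hand": 0.18}]'

```text
time: 31.48
tcp_pos: [0.5215, -0.1259, 0.2379]
ee_rot: [2.217, 2.216, 0.005]
ft_force: [0.3, -0.0, 0.4]
width: 0.0748
```

```bash
python3 go.py; python3 look.py w26 wrist; python3 look.py s26 scene 180,80,540,400,2;python3 look.py t26 top
```

```text
t 31.48 tcp [ 0.5215 -0.1259  0.2379] w 0.0748 F [ 0.3 -0.   0.4] yaw -0.0
```

View pics/w26.png

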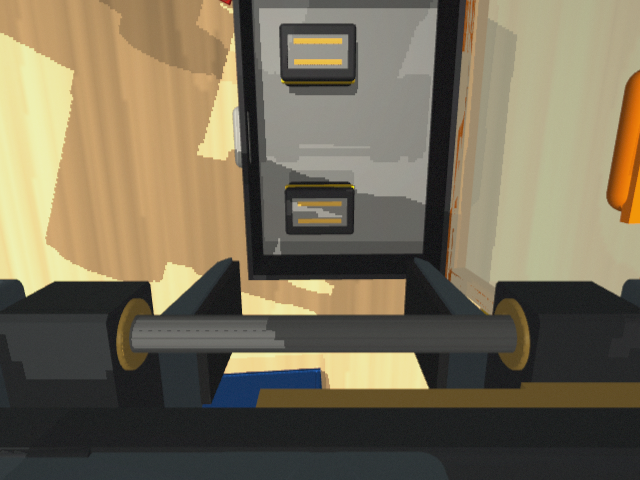

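View pics/s26.png

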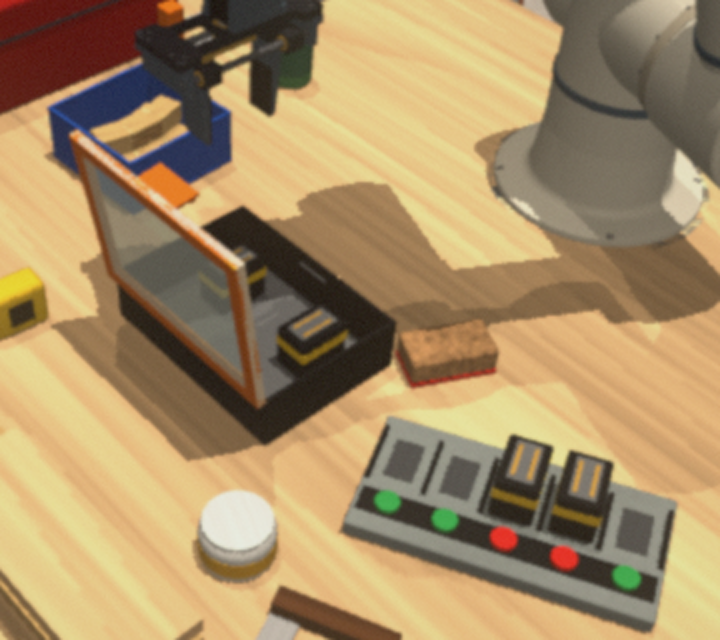

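View pics/t26.png

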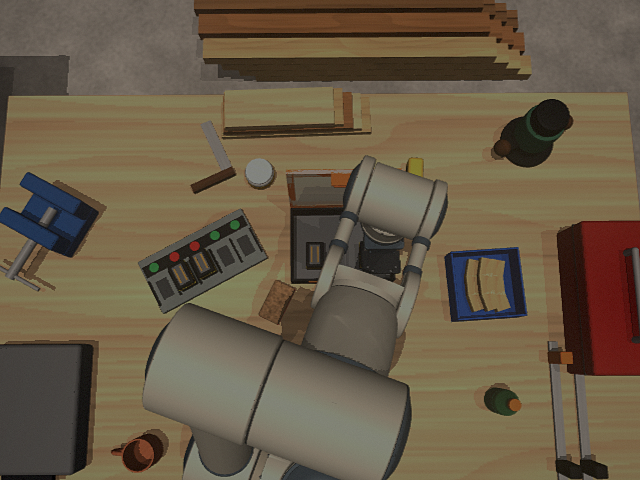

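Both charged packs stand in the case, packs 2 and 3 (red) are untouched, and the strips are in the bin at (487,285). Now the lid: I'll go over it and behind its outer face.

```bash
python3 - <<'E'
from plant import ctrl
from h import *
c=ctrl.capture("top"); s=ctrl.capture("scene")
# lid outer/inner free-edge: find angle best for top img (t_c crop v 40..62 at left end)
for a in (1.65,1.7,1.75,1.8,1.85):
  I=[.636-.205*np.cos(a),0.068,.068+.205*np.sin(a)]; O=[I[0]+.01*np.sin(a),.068,I[2]+.01*np.cos(a)]
  print(a,proj(c,I).round(1),proj(c,O).round(1),"scene",proj(s,I).round(1),proj(s,O).round(1), np.round([I[0],I[2],O[0],O[2]],3))
E
python3 go.py .73,-.062,.34,0 .73,-.062,.243,0
```

```text
1.65 [286.8 178.9] [286.8 174.6] scene [305.9 206.4] [301.6 209.1] [0.652 0.272 0.662 0.272]
1.7 [286.8 174.6] [286.9 170.4] scene [301.5 209.3] [297.1 212.2] [0.662 0.271 0.672 0.27 ]
1.75 [286.9 170.4] [286.9 166.4] scene [297.  212.3] [292.6 215.5] [0.673 0.27  0.682 0.268]
1.8 [287.  166.3] [287.  162.4] scene [292.5 215.6] [288.1 219. ] [0.683 0.268 0.692 0.265]
1.85 [287.  162.4] [287.1 158.6] scene [288.  219.1] [283.7 222.7] [0.692 0.265 0.702 0.262]
t 31.73 tcp [ 0.5187 -0.1249  0.2318] w 0.0745 F [-0.3  0.2 -0.7] yaw -0.0
.73,-.062,.34,0 trans [0.063, 0.211, -0.109] rot [-0.002, -0.001, -0.0] rows> 5.9
.73,-.062,.243,0 trans [0.063, 0.211, -0.012] rot [-0.002, -0.001, -0.0] rows> 5.3
```

Request:
move_arm --plan '[{"translation": [0,0,-0.04],"rot": [0,0,0],"hand": 1},{"translation": [0,0,-0.08],"rot": [0,0,0],"hand": 1},{"translation": [0,0,-0.115],"rot": [0,0,0],"hand": 1},{"translation": [0,0,-0.115],"rot": [0,0,0],"hand": 1},{"translation": [0.063,0.206,-0.115],"rot": [0,0,0],"hand": 1},{"translation": [0.063,0.206,-0.115],"rot": [0,0,0],"hand": 1},{"translation": [0.063,0.206,-0.115],"rot": [0,0,0],"hand": 1},{"translation": [0.063,0.206,-0.115],"rot": [0,0,0],"hand": 1},{"translation": [0.063,0.206,-0.115],"rot": [0,0,0],"hand": 1},{"translation": [0.063,0.206,-0.115],"rot": [0,0,0],"hand": 1},{"translation": [0.063,0.206,-0.115],"rot": [0,0,0],"hand": 1},{"translation": [0.063,0.206,-0.115],"rot": [0,0,0],"hand": 1}]'

```text
time: 32.73
tcp_pos: [0.7252, -0.0621, 0.3461]
ee_rot: [-2.219, -2.22, 0.003]
ft_force: [0.9, -0.2, 0.2]
width: 0.0008
```

```bash
python3 go.py .727,-.062,.243,0; python3 look.py w27 wrist; python3 look.py s27 scene
```

```text
t 32.73 tcp [ 0.7252 -0.0621  0.3461] w 0.0008 F [ 0.9 -0.2  0.2] yaw 0.0
.727,-.062,.243,0 trans [0.0, 0.002, 0.103] rot [-0.003, -0.0, 0.0] rows> 2.5
```

View pics/s27.png

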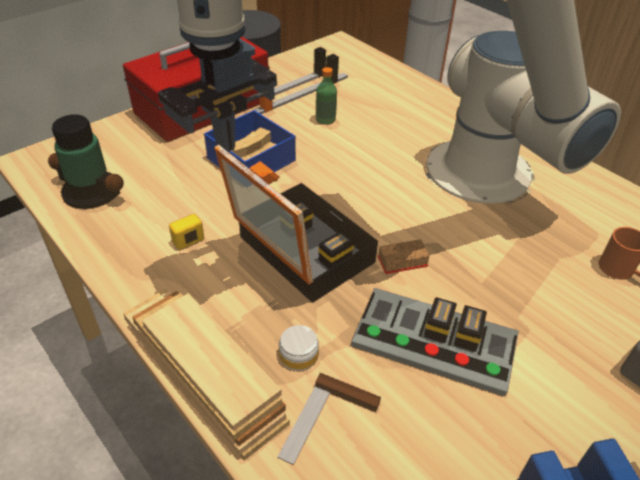

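View pics/w27.png

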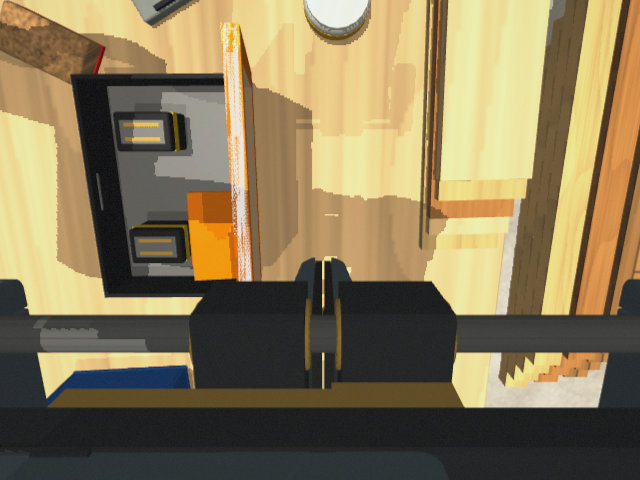

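The fingers, at wrist view (323,270), are clearly behind the lid's edge at (240,150). Descending, then pulling the lid towards upright.

Request:
move_arm --plan '[{"translation": [0,0,0.04],"rot": [0,0,0],"hand": 1},{"translation": [0,0,0.08],"rot": [0,0,0],"hand": 1},{"translation": [0,0,0.103],"rot": [0,0,0],"hand": 1},{"translation": [0,0,0.103],"rot": [0,0,0],"hand": 1},{"translation": [0,-0.02,0.103],"rot": [0,0,0],"hand": 1},{"translation": [0,-0.035,0.103],"rot": [0,0,0],"hand": 1},{"translation": [0,-0.05,0.103],"rot": [0,0,0],"hand": 1},{"translation": [0,-0.065,0.103],"rot": [0,0,0],"hand": 1},{"translation": [0,-0.065,0.103],"rot": [0,0,0],"hand": 1}]'

```text
time: 33.58
tcp_pos: [0.6588, -0.0627, 0.2483]
ee_rot: [2.221, 2.219, 0.002]
ft_force: [0.3, 0.0, 0.5]
width: 0.0002
```

```bash
python3 go.py ; python3 look.py s28 scene 150,60,450,320,2
```

```text
t 33.58 tcp [ 0.6588 -0.0627  0.2483] w 0.0002 F [0.3 0.  0.5] yaw -0.001
```

View pics/s28.png

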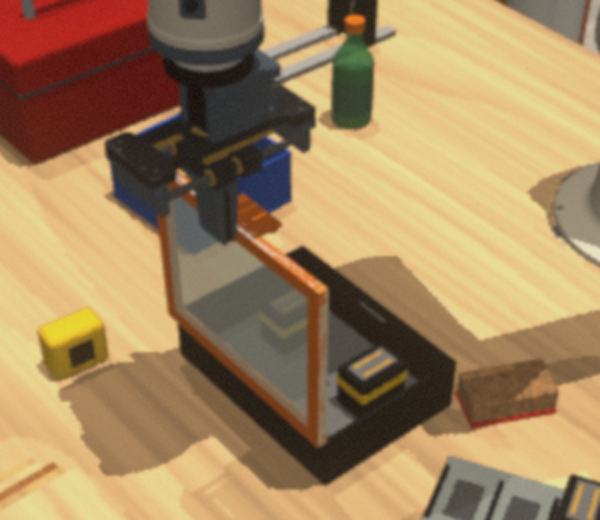

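Request:
move_arm --plan '[{"translation": [0,-0.023,0.001],"rot": [0,0,0],"hand": 1},{"translation": [0,-0.046,0.004],"rot": [0,0,0],"hand": 1},{"translation": [0,-0.068,0.01],"rot": [0,0,0],"hand": 1},{"translation": [0,-0.089,0.02],"rot": [0,0,0],"hand": 1},{"translation": [0,-0.109,0.032],"rot": [0,0,0],"hand": 1},{"translation": [0,-0.127,0.046],"rot": [0,0,0],"hand": 1},{"translation": [0,-0.127,0.046],"rot": [0,0,0],"hand": 1}]'

```text
time: 34.22
tcp_pos: [0.5304, -0.0621, 0.1982]
ee_rot: [-2.22, -2.219, 0.003]
ft_force: [0.4, 0.2, -0.4]
width: 0.0006
```

```bash
python3 go.py ; python3 look.py s29 scene 150,60,450,320,2
```

```text
t 34.22 tcp [ 0.5304 -0.0621  0.1982] w 0.0006 F [ 0.4  0.2 -0.4] yaw -0.0
```

View pics/s29.png

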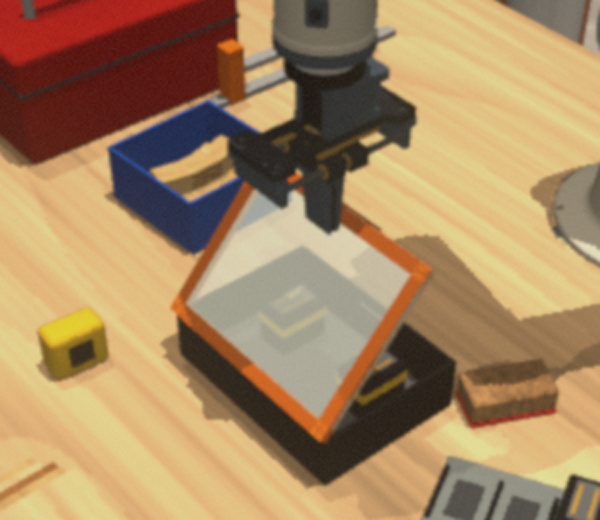

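Request:
move_arm --plan '[{"translation": [0,-0.016,0.016],"rot": [0,0,0],"hand": 1},{"translation": [0,-0.03,0.034],"rot": [0,0,0],"hand": 1},{"translation": [0,-0.041,0.054],"rot": [0,0,0],"hand": 1},{"translation": [0,-0.05,0.074],"rot": [0,0,0],"hand": 1},{"translation": [0,-0.06,0.088],"rot": [0,0,0],"hand": 1},{"translation": [0,-0.068,0.097],"rot": [0,0,0],"hand": 1},{"translation": [0,-0.07,0.097],"rot": [0,0,0],"hand": 1},{"translation": [0,-0.07,0.097],"rot": [0,0,0],"hand": 1}]'

```text
time: 34.93
tcp_pos: [0.4648, -0.0626, 0.1028]
ee_rot: [2.221, 2.221, 0.001]
ft_force: [-0.1, 0.4, 0.9]
width: 0.0004
```

```bash
python3 go.py ; python3 look.py s30 scene 150,60,450,320,2
```

```text
t 34.93 tcp [ 0.4648 -0.0626  0.1028] w 0.0004 F [-0.1  0.4  0.9] yaw -0.0
```

View pics/s30.png

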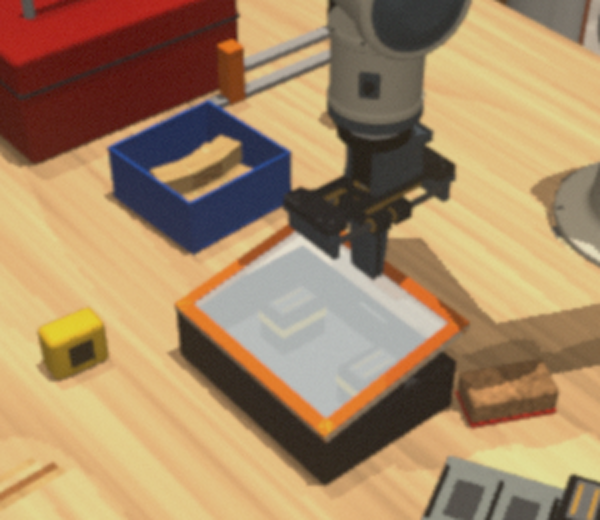

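The lid is nearly down and both packs show inside through the clear panel. I'll press down in small steps, watching the force.

Request:
move_arm --plan '[{"translation": [0,-0.002,0.006],"rot": [0,0,0],"hand": 1},{"translation": [0,-0.004,0.01],"rot": [0,0,0],"hand": 1},{"translation": [0,-0.004,0.01],"rot": [0,0,0],"hand": 1}]'

```text
time: 35.23
tcp_pos: [0.4593, -0.0622, 0.0917]
ee_rot: [-2.221, -2.221, 0.0]
ft_force: [-0.2, -0.1, -0.4]
width: 0.0004
```

Request:
move_arm --plan '[{"translation": [0,0,0.002],"rot": [0,0,0],"hand": 1},{"translation": [0,0,0.003],"rot": [0,0,0],"hand": 1},{"translation": [0,0,0.003],"rot": [0,0,0],"hand": 1}]'

```text
time: 35.48
tcp_pos: [0.4596, -0.0622, 0.089]
ee_rot: [-2.221, -2.221, 0.0]
ft_force: [0.1, -0.1, 0.4]
width: 0.0002
```

Request:
move_arm --plan '[{"translation": [0,0,0.002],"rot": [0,0,0],"hand": 1},{"translation": [0,0,0.003],"rot": [0,0,0],"hand": 1},{"translation": [0,0,0.003],"rot": [0,0,0],"hand": 1}]'

```text
time: 35.73
tcp_pos: [0.4594, -0.0622, 0.0859]
ee_rot: [-2.221, -2.221, 0.0]
ft_force: [-0.4, 0.7, 0.1]
width: 0.0001
```

Request:
move_arm --plan '[{"translation": [0,0,0.002],"rot": [0,0,0],"hand": 1},{"translation": [0,0,0.003],"rot": [0,0,0],"hand": 1},{"translation": [0,0,0.003],"rot": [0,0,0],"hand": 1}]'

```text
time: 35.98
tcp_pos: [0.4593, -0.0622, 0.0829]
ee_rot: [-2.221, -2.221, 0.0]
ft_force: [-1.3, -0.3, -0.5]
width: 0.0005
```

Request:
move_arm --plan '[{"translation": [0,0,0.002],"rot": [0,0,0],"hand": 1},{"translation": [0,0,0.003],"rot": [0,0,0],"hand": 1},{"translation": [0,0,0.003],"rot": [0,0,0],"hand": 1}]'

```text
time: 36.23
tcp_pos: [0.4593, -0.0622, 0.0799]
ee_rot: [-2.221, -2.221, 0.0]
ft_force: [-0.3, 0.4, -0.3]
width: 0.0007
```

Request:
move_arm --plan '[{"translation": [0,0,0.002],"rot": [0,0,0],"hand": 1},{"translation": [0,0,0.002],"rot": [0,0,0],"hand": 1},{"translation": [0,0,0.002],"rot": [0,0,0],"hand": 1}]'

```text
time: 36.48
tcp_pos: [0.4594, -0.0622, 0.078]
ee_rot: [-2.221, -2.221, 0.0]
ft_force: [-1.1, -0.9, 0.2]
width: 0.0005
```

```bash
python3 go.py ; python3 look.py s31 scene 150,60,450,320,2
```

```text
t 36.48 tcp [ 0.4594 -0.0622  0.078 ] w 0.0005 F [-1.1 -0.9  0.2] yaw 0.0
```

View pics/s31.png

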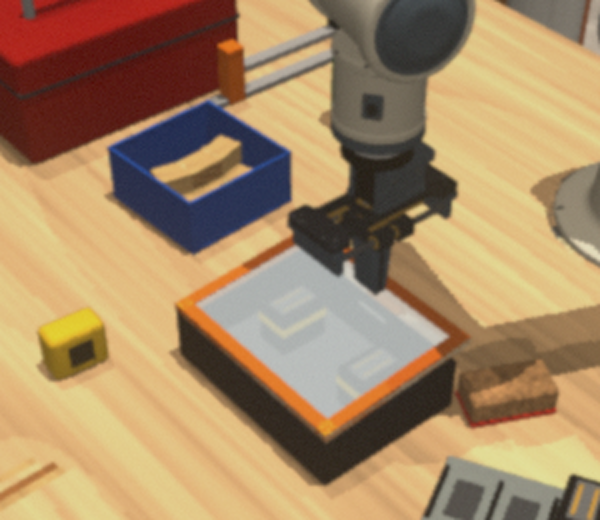

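Request:
move_arm --plan '[{"translation": [0,0,0.002],"rot": [0,0,0],"hand": 1},{"translation": [0,0,0.003],"rot": [0,0,0],"hand": 1},{"translation": [0,0,0.003],"rot": [0,0,0],"hand": 1}]'

```text
time: 36.78
tcp_pos: [0.4591, -0.0622, 0.075]
ee_rot: [-2.221, -2.221, 0.001]
ft_force: [-1.4, -0.2, 1.4]
width: 0.0004
```

Request:
move_arm --plan '[{"translation": [0,0,0.002],"rot": [0,0,0],"hand": 1},{"translation": [0,0,0.002],"rot": [0,0,0],"hand": 1},{"translation": [0,0,0.002],"rot": [0,0,0],"hand": 1}]'

```text
time: 37.03
tcp_pos: [0.4595, -0.0622, 0.073]
ee_rot: [2.221, 2.221, 0.0]
ft_force: [-0.6, -0.0, 0.6]
width: 0.0004
```

Request:
move_arm --plan '[{"translation": [0,0,0.002],"rot": [0,0,0],"hand": 1},{"translation": [0,0,0.002],"rot": [0,0,0],"hand": 1},{"translation": [0,0,0.002],"rot": [0,0,0],"hand": 1}]'

```text
time: 37.28
tcp_pos: [0.4596, -0.0622, 0.071]
ee_rot: [2.221, 2.221, 0.0]
ft_force: [0.7, 0.1, -0.3]
width: 0.0005
```

```bash
python3 look.py s32 scene 220,140,400,280,4
```

```text
(no output)
```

View pics/s32.png

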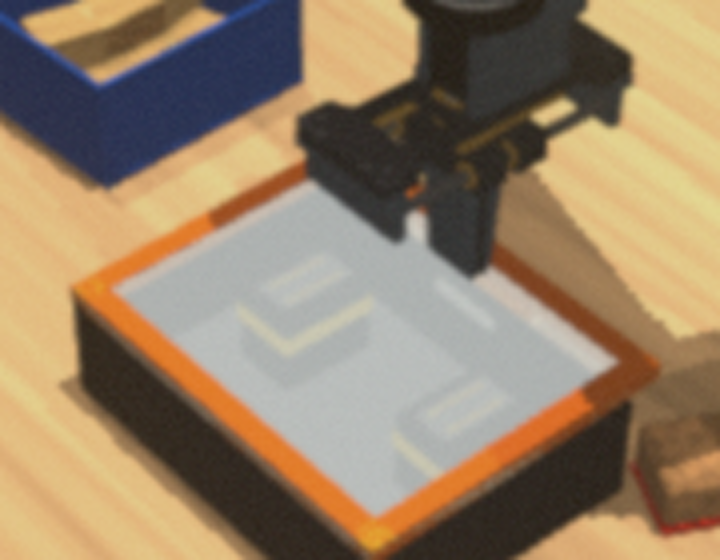

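Request:
move_arm --plan '[{"translation": [0,0,0.002],"rot": [0,0,0],"hand": 1},{"translation": [0,0,0.002],"rot": [0,0,0],"hand": 1},{"translation": [0,0,0.002],"rot": [0,0,0],"hand": 1}]'

```text
time: 37.58
tcp_pos: [0.4595, -0.0622, 0.069]
ee_rot: [-2.221, -2.221, 0.0]
ft_force: [0.1, 0.2, -0.9]
width: 0.0003
```

Request:
move_arm --plan '[{"translation": [0,0,0.002],"rot": [0,0,0],"hand": 1},{"translation": [0,0,0.002],"rot": [0,0,0],"hand": 1},{"translation": [0,0,0.002],"rot": [0,0,0],"hand": 1}]'

```text
time: 37.83
tcp_pos: [0.4594, -0.0622, 0.067]
ee_rot: [-2.221, -2.221, 0.0]
ft_force: [0.0, -0.4, -0.8]
width: 0.0003
```

Request:
move_arm --plan '[{"translation": [0,0,0.002],"rot": [0,0,0],"hand": 1},{"translation": [0,0,0.002],"rot": [0,0,0],"hand": 1},{"translation": [0,0,0.002],"rot": [0,0,0],"hand": 1}]'

```text
time: 38.08
tcp_pos: [0.4594, -0.0622, 0.065]
ee_rot: [-2.221, -2.221, 0.0]
ft_force: [0.1, -0.4, 0.1]
width: 0.0002
```

Run:
```python
from plant import ctrl
from h import *
c=ctrl.capture("scene"); o=ctrl.observe()
im=c["image"][:,:,::-1].copy()
a=(220,140,400,280); k=4
z=cv2.resize(im[a[1]:a[3],a[0]:a[2]],None,fx=k,fy=k,interpolation=2)
def L(pts,col):
  u=np.array([(proj(c,q)-a[:2])*k for q in pts]).astype(int); cv2.polylines(z,[u.reshape(-1,1,2)],False,col,1)
for ph,col in ((0,(0,0,255)),(.08,(0,255,0)),(.16,(255,0,0))):
  P=lambda r,t,y:[.636-r*np.cos(ph)+t*np.sin(ph),y,.068+r*np.sin(ph)+t*np.cos(ph)]
  L([P(0,.01,.068),P(.205,.01,.068),P(.205,.01,-.192)],col)
p=o["tcp_pos"]
for dz,col in ((0,(255,0,255)),(.015,(255,255,0)),(.03,(0,255,255))):
  L([p+[.013,-.016,dz],p+[.013,.016,dz],p+[-.013,.016,dz]],col)
cv2.imwrite("pics/s33.png",z)
```

```text
(no output)
```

View pics/s33.png

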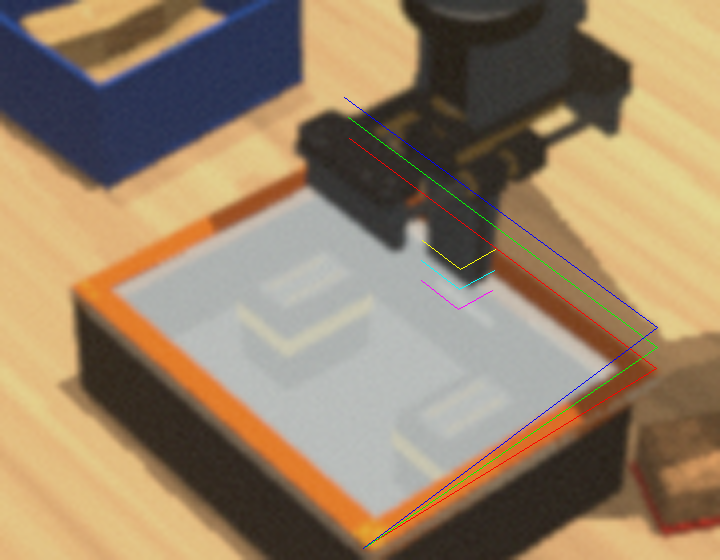

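The lid's corner at (660,370) matches the fully shut overlay, and the tip sits about 14 mm behind the TCP. I'll press a little more to feel the hard stop.

Request:
move_arm --plan '[{"translation": [0,0,0.001],"rot": [0,0,0],"hand": 1},{"translation": [0,0,0.002],"rot": [0,0,0],"hand": 1}]'

```text
time: 38.3
tcp_pos: [0.4596, -0.0623, 0.0637]
ee_rot: [2.221, 2.221, 0.0]
ft_force: [-9.2, 1.0, 44.9]
width: 0.0003
```

Request:
move_arm --plan '[{"translation": [0,0,0.001],"rot": [0,0,0],"hand": 1},{"translation": [0,0,0.001],"rot": [0,0,0],"hand": 1}]'

```text
time: 38.47
tcp_pos: [0.4596, -0.0622, 0.0636]
ee_rot: [2.22, 2.221, 0.001]
ft_force: [-10.3, 0.4, 45.6]
width: 0.0003
```

Request:
move_arm --plan '[{"translation": [0,0,0.001],"rot": [0,0,0],"hand": 1},{"translation": [0,0,0.001],"rot": [0,0,0],"hand": 1}]'

```text
time: 38.63
tcp_pos: [0.4597, -0.0623, 0.0633]
ee_rot: [2.22, 2.22, 0.001]
ft_force: [-14.6, 2.4, 65.6]
width: 0.0001
```

Request:
move_arm --plan '[{"translation": [0,0,-0.01],"rot": [0,0,0],"hand": 1},{"translation": [0,0,-0.04],"rot": [0,0,0],"hand": 1},{"translation": [0,0,-0.08],"rot": [0,0,0],"hand": 1},{"translation": [0,0,-0.12],"rot": [0,0,0],"hand": 1},{"translation": [0,0,-0.16],"rot": [0,0,0],"hand": 1},{"translation": [-0.15,-0.1,-0.2],"rot": [0,0,0],"hand": 1},{"translation": [-0.25,-0.1,-0.2],"rot": [0,0,0],"hand": 1},{"translation": [-0.25,-0.1,-0.2],"rot": [0,0,0],"hand": 1},{"translation": [-0.25,-0.1,-0.2],"rot": [0,0,0],"hand": 1},{"translation": [-0.25,-0.1,-0.2],"rot": [0,0,0],"hand": 1},{"translation": [-0.25,-0.1,-0.2],"rot": [0,0,0],"hand": 1},{"translation": [-0.25,-0.1,-0.2],"rot": [0,0,0],"hand": 1},{"translation": [-0.25,-0.1,-0.2],"rot": [0,0,0],"hand": 1}]'

```text
time: 39.72
tcp_pos: [0.3583, -0.3164, 0.2616]
ee_rot: [2.224, 2.216, -0.002]
ft_force: [-0.4, 0.9, -1.1]
width: 0.0002
```

```bash
python3 go.py; python3 look.py s34 scene; python3 look.py t34 top; python3 look.py s34z scene 220,140,400,280,4;python3 look.py t34z top 280,160,410,295,4
```

```text
t 39.72 tcp [ 0.3583 -0.3164  0.2616] w 0.0002 F [-0.4  0.9 -1.1] yaw -0.004
```

View pics/s34.png

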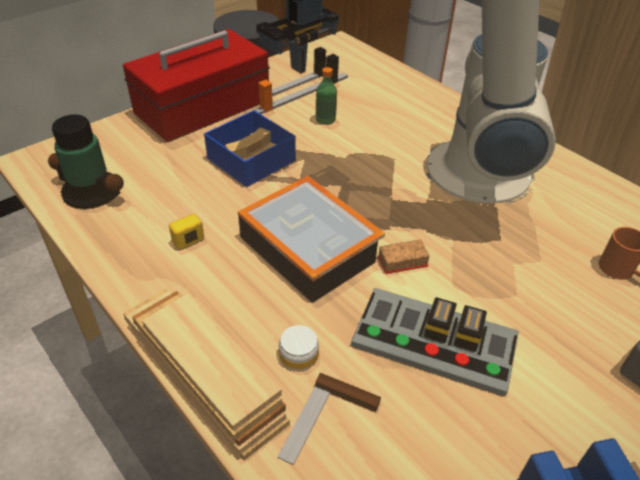

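View pics/s34z.png

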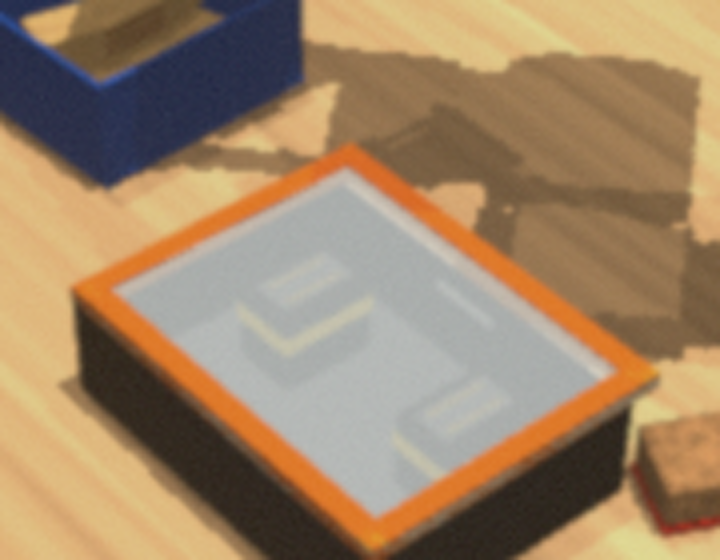

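View pics/t34.png

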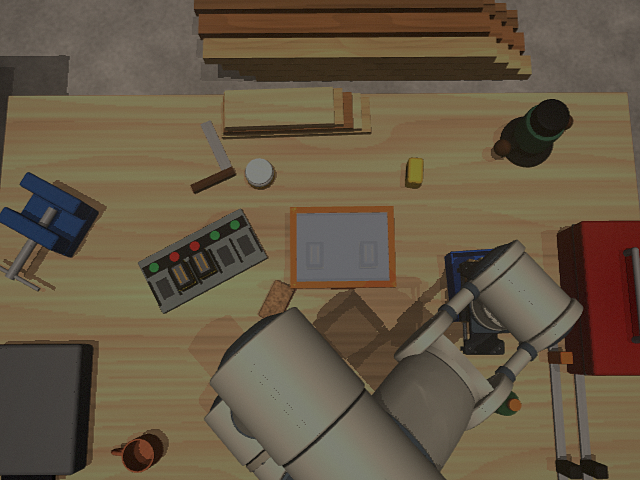

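The lid lies flat with both packs under it, and the bystanders haven't moved. One numeric check of the lid angle from its four corners.

Run:
```python
from plant import ctrl
from h import *
from scipy.optimize import least_squares
c=ctrl.capture("scene")
uv=np.array([(660,373),(374,548),(74,290),(350,143)])/4+[220,140]
S=[(.205,.13),(0,.13),(0,-.13),(.205,-.13)]
def f(p):
  return np.concatenate([proj(c,[p[0]-r*np.cos(p[2])+.01*np.sin(p[2]),p[1]+y,.068+r*np.sin(p[2])+.01*np.cos(p[2])])-q for (r,y),q in zip(S,uv)])
r=least_squares(f,[.636,-.062,0.]); print(r.x.round(4),r.fun.round(1))
for d in (0,.08): 
  g=least_squares(lambda p:f([p[0],p[1],d]),[.636,-.062]); print(d,g.cost.round(2),g.fun.round(1))
for cam in("scene","top"):
  c=ctrl.capture(cam)
  for t in ["sanding_block","wax_tin","tape_measure","pack2","offcut1"]:
    for d in ctrl.search_frame(cam,t):
        if d["confidence"]>.5: print(cam,t,round(d["confidence"],2),world(c,d["centre"]).round(3))
```

```text
[ 0.6364 -0.0578 -0.002 ] [ 0.4  0.2 -0.7  0.9 -0.6 -1.4  1.  -0.1]
0 2.35 [ 0.4  0.1 -0.7  1.  -0.6 -1.3  1.  -0.2]
0.08 20.14 [ 1.2 -2.8 -0.8  3.9 -1.   1.   0.7 -3.6]
scene sanding_block 0.87 [0.41  0.113 0.034]
scene wax_tin 0.89 [0.749 0.165 0.047]
scene tape_measure 0.61 [ 0.741 -0.232  0.047]
scene pack2 0.85 [0.486 0.35  0.073]
scene pack2 0.72 [0.518 0.298 0.074]
scene offcut1 0.56 [ 0.447 -0.41   0.059]
top sanding_block 0.83 [0.405 0.108 0.036]
top wax_tin 0.56 [0.733 0.152 0.05 ]
top tape_measure 0.82 [ 0.729 -0.249  0.058]
top tape_measure 0.66 [ 0.499 -0.341  0.041]
top pack2 0.71 [0.465 0.334 0.074]
top pack2 0.67 [0.493 0.291 0.076]
```

The fitted lid angle is about 0 rad (a 0.08 rad angle fits far worse). Everything checks, so I'm handing in.

```bash
python3 -c "
from plant import ctrl
print(ctrl.hand_in())"
```

```text
the job is handed in; nothing more can be done
None
```

The job is done and handed in at about 40 s. I put all three plywood offcuts in the blue bin, then moved packs 4 and 5 into the case, then closed the lid and pressed it past the clasp. Bay 1 also had a green lamp but was empty. Packs 2 and 3 (red) stayed in the charger.

**Last checks:**
- **Lid:** its fitted angle is about -0.002 rad, so it is shut.
- **Case and bin:** both packs show through the lid. The strips lay inside the bin when I last had a clear view of it, before closing the lid.
- **Bystanders:** the sanding block, wax tin and tape measure were re-measured within a few millimetres of where they started. The square looks unmoved in the pictures.

**What disagreed or went wrong:**
- **Fingertips:** they ended roughly 14 mm behind the reported TCP, not 25 mm ahead of it as stated. My first grasp closed on air for that reason, and I set grasp heights by eye and touch afterwards.
- **Pack grips:** closing on each pack in the charger showed a brief upward force of about 9 N.
- **Pressing force:** when I felt for the stop on the shut lid, the reading reached about 66 N through the fingertips. That is below the 120 N wrist limit but above the 40 N body limit. I took that limit not to apply to the fingertips, but I can't confirm it.

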